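# Flash a batch of wireless nodes in a sprung programming jig

## Task

Flash all the white wireless nodes lying on the desk: set each one upright in a nest of its own in the programming jig, and on the control box lift the red guard, flip the toggle on and shut the guard again. Then, with every node in its nest, press the jig's red-handled sprung arm fully down, hold it there for about a second, and ease it slowly all the way back up without ever letting it snap back. Finally set all the nodes upright on the floor of the blue tray, leave the toggle on with its guard shut, and do not disturb the other things on the desk.

Things in the scene. Friction and masses are not known exactly. Their poses are not given: they have to be found in the camera images.
- node_a: white rounded wireless node, 36 x 36 mm and 24 mm tall, about 50 g, grey square and a small green lamp on its top; origin at the centre of its underside, z up out of its top; may be absent
- node_b: white rounded wireless node, 36 x 36 mm and 24 mm tall, about 50 g, grey square and a small green lamp on its top; origin at the centre of its underside, z up out of its top; may be absent
- node_c: white rounded wireless node, 36 x 36 mm and 24 mm tall, about 50 g, grey square and a small green lamp on its top; origin at the centre of its underside, z up out of its top; may be absent
- node_d: white rounded wireless node, 36 x 36 mm and 24 mm tall, about 50 g, grey square and a small green lamp on its top; origin at the centre of its underside, z up out of its top; may be absent
- jig: grey programming jig fixed to the desk, base plate 215 x 210 x 20 mm; origin on the desk (underside), x points from its nest side to its hinge side (about away from the robot), y along the row of nests, z up. A black housing between nests and hinge, x 30 to 80 mm and |y| up to 45 mm, is 38 mm tall; two hinge posts at x 90 mm, y +-80 mm reach 80 mm height
- nest0 (a point): centre of the floor of nest 0 of the jig, 20 mm above the desk: a square pocket 44 x 44 mm with walls 6 mm high, square with the jig; the three nests lie 66 mm apart along the jig's y, at jig x = -50 mm; any node fits any nest
- nest1 (a point): centre of the floor of nest 1 of the jig, 20 mm above the desk: a square pocket 44 x 44 mm with walls 6 mm high, square with the jig; the three nests lie 66 mm apart along the jig's y, at jig x = -50 mm; any node fits any nest
- nest2 (a point): centre of the floor of nest 2 of the jig, 20 mm above the desk: a square pocket 44 x 44 mm with walls 6 mm high, square with the jig; the three nests lie 66 mm apart along the jig's y, at jig x = -50 mm; any node fits any nest
- press_hinge (a point): middle of the hinge line of the jig's press arm, along the jig's y, 65 mm above the desk; 140 mm behind (jig +x) the nests
- press_handle (a point): middle of the red round handle bar of the press arm: 16 mm diameter, along the jig's y, free between two side rails 110 mm apart; 200 mm from the hinge line. A clear contact plate spans the rails 120 to 160 mm from the hinge
- press_arm (a joint): angle of the press arm (rad): 0 = standing straight up (rest), about 1.57 = fully down, level, handle towards the robot and 65 mm above the desk, its plate 6 mm over the nodes' tops. A spring drives it back to 0, stronger the lower it is (about 6 to 7 N at the handle when down, nearly nothing close to upright); let go when low it snaps up at many rad/s
- control_box: black control box fixed to the desk, 100 x 90 x 45 mm; origin at the centre of its underside, x away from the robot at yaw 0, z up; carries the toggle on its top under a red guard
- guard_hinge (a point): middle of the guard's hinge line, along the box's y, 85 mm above the desk, at box x = +40 mm. The red guard is 60 mm long, 56 mm wide, with side cheeks 14 mm deep; from its free edge a yellow lift tab 12 mm wide (along the box's y) and 6 mm thick sticks out 37 mm, from 60 to 97 mm from the hinge line; with the guard shut the tab points to box -x at 85 mm above the desk
- guard (a joint): angle of the guard flap (rad): 0 = shut over the toggle, 1.57 = upright, 2.1 = fully back (free edge leaning away from the robot); a stiff hinge, it stays where it is left
- toggle_pivot (a point): pivot of the toggle on the box's top, 45 mm above the desk, at box x = +8 mm; the lever is a steel stick 9 mm thick and 30 mm long from here
- toggle (a joint): toggle lever angle (rad): 0 = off, leaning 0.4 rad to box -x (towards the robot); 0.8 = on, leaning 0.4 rad to box +x; moves with under 2 N at its tip and stays where it is left
- tray: blue open tray fixed to the desk for finished nodes, outside 120 (x) x 190 (y) x 18 mm high, walls 4 mm, floor 4 mm; origin at the centre of its underside
- router: bystander: black router with silver front, 150 x 220 x 34 mm, upright antenna to 150 mm; origin under its centre
- mug: bystander: green mug, 80 mm wide, 85 mm tall; origin under its centre
- screwdriver: bystander: screwdriver with orange handle, 150 mm long, lying on the desk
- power_brick: bystander: black power brick, 50 x 85 x 30 mm
- pen_pot: bystander: dark steel pen pot, 70 mm wide, 95 mm tall
- plant: bystander: small plant in a terracotta pot, 90 mm wide, 115 mm tall
- antenna: bystander: loose black antenna stick, about 110 mm long and 12 mm high, lying on the desk

How it is judged:
On the way, in this order (a step that is already met when the one before it is completed fails the run):
1. the toggle is on while the guard is lifted (value of joint toggle above 0.6 rad and value of joint guard above 0.8 rad), for 0.1 s.
2. every node sits in a nest, the toggle is on and the guard is shut again (value of joint toggle above 0.6 rad and value of joint guard below 0.12 rad and (horizontal distance between node_a and nest0 below 0.008 m or horizontal distance between node_a and nest1 below 0.008 m or horizontal distance between node_a and nest2 below 0.008 m) and z of node_a in the frame of jig between 0.016 and 0.0235 m and angle between each of node_a, node_b, node_c, node_d's own z axis and vertical below 0.12 rad and (horizontal distance between node_b and nest0 below 0.008 m or horizontal distance between node_b and nest1 below 0.008 m or horizontal distance between node_b and nest2 below 0.008 m) and z of node_b in the frame of jig between 0.016 and 0.0235 m and (horizontal distance between node_c and nest0 below 0.008 m or horizontal distance between node_c and nest1 below 0.008 m or horizontal distance between node_c and nest2 below 0.008 m) and z of node_c in the frame of jig between 0.016 and 0.0235 m and (horizontal distance between node_d and nest0 below 0.008 m or horizontal distance between node_d and nest1 below 0.008 m or horizontal distance between node_d and nest2 below 0.008 m) and z of node_d in the frame of jig between 0.016 and 0.0235 m), for 0.2 s.
3. the press arm is held fully down on the nodes in their nests (all of step 2 and value of joint press_arm above 1.47 rad), for 0.6 s.
4. the press arm is back up (value of joint press_arm below 0.15 rad), for 0.2 s.
At the end, for the whole second after the job is handed in: every present node stands upright (within 0.12 rad), at rest, on the floor of the blue tray, inside its walls; toggle on (over 0.6 rad), guard shut (under 0.12 rad), press arm up (under 0.15 rad) (value of joint toggle above 0.6 rad and value of joint guard below 0.12 rad and value of joint press_arm below 0.15 rad and x of node_a in the frame of tray between -0.05 and 0.05 m and y of node_a in the frame of tray between -0.085 and 0.085 m and z of each of node_a, node_b, node_c, node_d in the frame of tray below 0.01 m and angle between each of node_a, node_b, node_c, node_d's own z axis and vertical below 0.12 rad and linear speed of each of node_a, node_b, node_c, node_d below 0.02 m/s and x of node_b in the frame of tray between -0.05 and 0.05 m and y of node_b in the frame of tray between -0.085 and 0.085 m and x of node_c in the frame of tray between -0.05 and 0.05 m and y of node_c in the frame of tray between -0.085 and 0.085 m and x of node_d in the frame of tray between -0.05 and 0.05 m and y of node_d in the frame of tray between -0.085 and 0.085 m); the robot touches nothing.
It fails at once if the press arm springs up faster than 1.5 rad/s (velocity of joint press_arm below -1.5 rad/s).
It fails at once if another thing on the desk is moved more than 30 mm (distance of any of router, mug, screwdriver, power_brick, pen_pot, plant, antenna from where it was at the start of the episode above 0.03 m).
Of node_a, node_b, node_c, node_d only 2 to 3 are there at a start; the rules pass over those that are not, and their reading is None.
At some moment in a run one of node_a, node_b, node_c, node_d may be knocked a few centimetres aside while the robot is not near it.
It also fails if it takes over 210 s, if anything falls off the work surface, if the arm or the gripper's body presses on something with over 40 N, if the wrist force passes 120 N, or if a joint passes its speed limit or range.

## Robot

A 6-joint arm with a two-finger parallel gripper is mounted at the origin on the work surface. World frame = base frame: x ahead of the robot, y to its left, z up, the work surface at z = 0. Lengths are in m, angles in rad, forces in N, time in s.
With the tool pointing down it reaches from about 0.375 to 0.9 m from the base axis. Payload 3.1 kg.
Tool frame: the origin (TCP) lies between the finger pads; the fingertips stand 11 mm ahead of it and the grasp point (between the pads) lies 8 mm behind it; z points along the fingers, y is the line along which they close (so a half turn about z gives the same grasp; the last joint's range is limited). The gripper opens to 87 mm and grips with 3 to 60 N. Pads are 19 mm wide; open, the fingers measure 117 mm over their backs; the gripper's body (75 mm by 190 mm) begins 51 mm behind the grasp point.
Start: joints at [1.171, 0.527, 1.433, -0, 1.181, -0.178], TCP at [0.137, 0.61, 0.234] pointing down, gripper open.
Joint ranges: [-3.08, 3.08], [-0.75, 2.2], [0.22, 2.44], [-1.43, 4.57], [0, 2.65], [-2.85, 2.85]. Speed limits (rad/s): [2.79, 2.79, 3.14, 3.14, 3.14, 3.14].

## Interface

Orientations are given as a unit quaternion [x, y, z, w].
In Python, from rig import get_obs, camera, hand_in gives the robot as it stands.
- The arm moves only by the shell command python3 -m pendant 'ROWS' [FORCE]. ROWS is JSON, a list that holds one entry, the list of rows, each a list of 7 numbers: the shift along the tool's x, y, z in m, then the turn, a rotation vector about the tool's x, y, z in degrees, then the opening, from 0 (shut) to 1 (fully open). In form: [[[x, y, z, ax, ay, az, fingers], ...]]. A call has exactly 5 rows; each row shifts and turns the commanded pose from where the row before left it, along the tool's axes as they then stand; what a row does not reach is not made up. A row lasts 1/8 s, in which the tool goes at most 62.5 mm and 10.7 degrees, less where a joint would pass 70% of its speed; a pose out of reach is approached as far as the arm can. A call with a gripper value outside its range is refused whole. The fingers move at their own pace and stop on an object; FORCE is the grip in N (left out, the last holds). Time passes only in rows, so rows that do not move let the fingers close, or fill a call up. It gives the time, the measured TCP pose, the force, the opening and the grip force at its end, in the units of the state.
- get_obs(): the state, without advancing time (a new reading comes with each control period).
- camera(name): name is "scene" or "top"; returns a dict with "img" (400x640x3 uint8, red, green, blue), "intrinsics" (3x3 intrinsics, pixels), "k1" (the pictures are not rectified: a ray, as slopes to the right and down, at radius r is drawn at 1 + k1 r^2 times it, then the intrinsics apply), "R" (3x3) and "t" (3): a world point X has camera coordinates R X + t. Camera axes: x right, y down, z forward; pixel columns grow to the right and rows downward; lengths in m; the calibration is good to about 2 mm. A picture is of the moment at which its call begins. There is no depth.
- hand_in(): hands the job in; it is judged then, once.
The state is a dict: "time": time; "q": joint angles; "joint_velocities": joint speeds; "joint_torque": joint torques, N m; "position": TCP position; "tool_rot": TCP orientation; "ft_force": force on the tool from outside, world axes, zero at the start; "moment": the same for the moment, N m; "grip_width": finger opening in m; "grip_force": force on a finger pad.
Only numpy, scipy, OpenCV 4.12 (cv2) and the standard library are available. Lean on these libraries where they do the work, as an engineer would, in place of code of your own. Each camera call takes 0.05 s, during which the arm holds its last target. There are 200 camera calls.

## Working session

There is one attempt and no reset: what is moved stays moved. The work goes in short steps, Python scripts to look and compute and a shell command to move; the robot and the scene stay as the last step left them, time stands still between calls to the robot, and variables do not carry over. Pictures are saved under pics/ and viewed, at most 15 in all, crops included, and the job is handed in when it is done.

```bash
ls; mkdir -p pics; cat > h.py <<'E'
import numpy as np, cv2
from rig import get_obs, camera
def snap(name, fn=None):
    c=camera(name)
    if fn: cv2.imwrite('pics/'+fn, c['img'][:,:,::-1])
    return c
def ray(c,uv):
    K=np.array(c['intrinsics']);R=np.array(c['R']);t=np.array(c['t'])
    d=[(uv[0]-K[0,2])/K[0,0],(uv[1]-K[1,2])/K[1,1]]
    d=np.array(d);s=d.copy()
    for _ in range(30): s=d/(1+c['k1']*(s@s))
    return -R.T@t, R.T@np.array([s[0],s[1],1.])
def onz(c,uv,z):
    o,d=ray(c,uv); return o+d*(z-o[2])/d[2]
def tri(c1,u1,c2,u2):
    o1,d1=ray(c1,u1);o2,d2=ray(c2,u2)
    A=np.c_[d1,-d2];s=np.linalg.lstsq(A,o2-o1,rcond=None)[0]
    p,q=o1+s[0]*d1,o2+s[1]*d2
    return (p+q)/2,np.linalg.norm(p-q)
def proj(c,X):
    p=np.array(c['R'])@np.array(X)+np.array(c['t']);s=p[:2]/p[2];s=s*(1+c['k1']*(s@s))
    K=np.array(c['intrinsics']);return np.array([K[0,0]*s[0]+K[0,2],K[1,1]*s[1]+K[1,2]])
E
python3 - <<'E'
from h import *
for n in ('top','scene'):
    c=snap(n,n+'0.png'); print(n,c['intrinsics'],c['k1'],np.array(c['R']).round(3).tolist(),-np.array(c['R']).T@np.array(c['t']))
o=get_obs();print({k:o[k] for k in('time','position','tool_rot','ft_force','grip_width')})
E
```

```text
pics
top [[492.40227081   0.         313.00956997]
 [  0.         492.40227081 206.82176836]
 [  0.           0.           1.        ]] 0.048106454853821964 [[0.033, -0.999, 0.006], [-0.978, -0.034, -0.207], [0.207, 0.001, -0.978]] [0.20683773 0.00680572 1.64932307]
scene [[424.70914554   0.         320.34327396]
 [  0.         424.70914554 198.30247544]
 [  0.           0.           1.        ]] -0.017405809371341816 [[-0.126, 0.992, 0.015], [0.7, 0.099, -0.707], [-0.703, -0.079, -0.707]] [1.34542771 0.08601785 0.97557338]
{'time': 0.1, 'position': array([0.13719342, 0.60908873, 0.23264255]), 'tool_rot': array([ 1.10665687e-01,  9.93857190e-01, -9.55360205e-04, -2.82430107e-04]), 'ft_force': array([ 0.67309752,  0.54110652, -0.86523806]), 'grip_width': 0.08694462832287522}
```

View pics/top0.png

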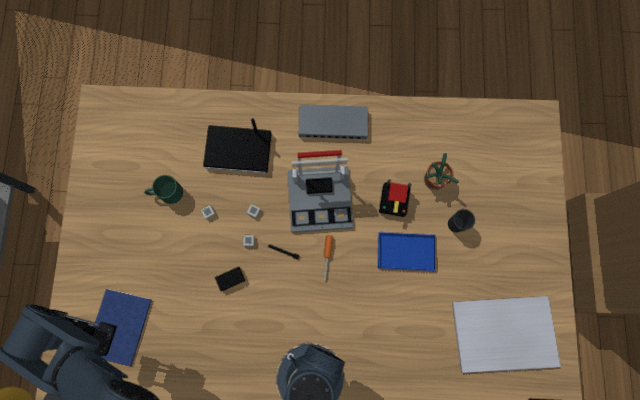

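View pics/scene0.png

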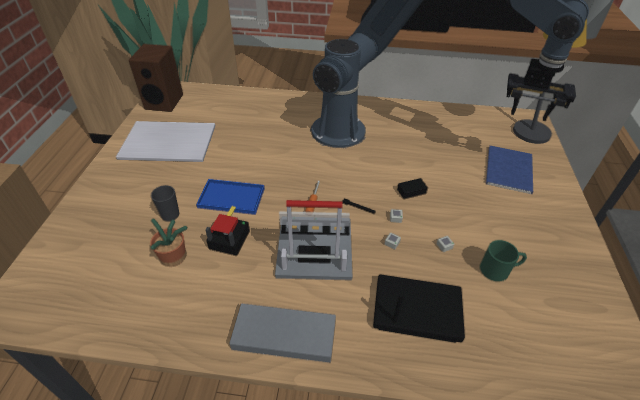

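Top view: nodes at about (208,212), (253,211), (249,241); jig nests at (302,217), (321,216), (341,215); control box at (396,198); tray at (407,252). The screwdriver lies in front of the jig at (328,258).

```bash
python3 - <<'E'
import cv2
a=cv2.imread('pics/top0.png')[140:280,285:445]; b=cv2.imread('pics/scene0.png')[175:295,165:365]
cv2.imwrite('pics/tc.png',cv2.resize(a,None,fx=5,fy=4.2857,interpolation=cv2.INTER_CUBIC)) if 0 else cv2.imwrite('pics/tc.png',cv2.resize(a,None,fx=4,fy=4,interpolation=cv2.INTER_CUBIC))
cv2.imwrite('pics/sc.png',cv2.resize(b,None,fx=4,fy=4,interpolation=cv2.INTER_CUBIC))
E
cat > nodes.py <<'E'
from h import *
def blobs(c,mask,amin,amax):
    n,l,s,ce=cv2.connectedComponentsWithStats(mask.astype('uint8'))
    return [(ce[i],s[i],l==i) for i in range(1,n) if amin<s[i,4]<amax]
def white(c,box):
    im=c['img'];hsv=cv2.cvtColor(im,cv2.COLOR_RGB2HSV)
    m=(hsv[...,1]<50)&(hsv[...,2]>120)
    k=np.zeros_like(m);x0,y0,x1,y1=box;k[y0:y1,x0:x1]=1
    m&=k
    m=cv2.morphologyEx(m.astype('uint8'),cv2.MORPH_CLOSE,np.ones((3,3)))
    return blobs(c,m,30,600)
if __name__=='__main__':
    t=snap('top');s=snap('scene')
    for n,c,b in(('top',t,(190,195,280,260)),('scene',s,(360,200,460,260))):
        for ce,st,m in white(c,b):
            r=cv2.minAreaRect(np.argwhere(m)[:,::-1].astype(np.float32))
            print(n,ce.round(1),st.tolist(),[np.round(v,1) for v in r],onz(c,ce,.024).round(4),onz(c,ce,.012).round(4))
E
python3 nodes.py
```

```text
top [206.9 211.2] [201, 205, 13, 13, 77] [array([206.8, 211.1]), array([ 9.8, 10.3]), np.float64(63.4)] [0.5233 0.3628 0.024 ] [0.5256 0.3654 0.012 ]
top [252.9 210. ] [247, 204, 13, 13, 81] [array([252.8, 209.9]), array([10.3,  9.8]), np.float64(26.6)] [0.5326 0.2093 0.024 ] [0.535  0.2108 0.012 ]
top [247.9 240. ] [243, 235, 11, 11, 87] [array([248., 240.]), array([10., 10.]), np.float64(90.0)] [0.4306 0.2201 0.024 ] [0.4323 0.2216 0.012 ]
scene [396.8 214.5] [391, 209, 12, 14, 78] [array([396.5, 215.5]), array([13., 11.]), np.float64(90.0)] [0.4357 0.2207 0.024 ] [0.4243 0.2224 0.012 ]
scene [393.5 239.6] [386, 233, 15, 16, 90] [array([392.9, 239.4]), array([13. , 11.9]), np.float64(33.7)] [0.5373 0.2109 0.024 ] [0.5271 0.2125 0.012 ]
scene [446.6 243.5] [438, 236, 16, 16, 110] [array([446.3, 242.6]), array([14.8, 11.6]), np.float64(63.4)] [0.5306 0.3635 0.024 ] [0.5203 0.367  0.012 ]
```

View pics/tc.png

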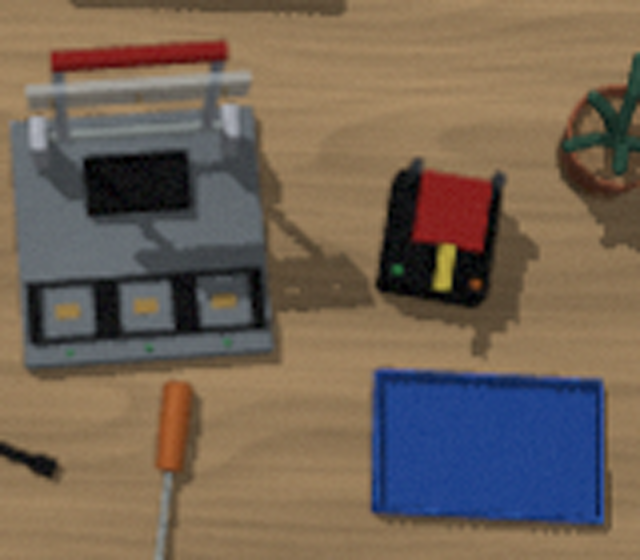

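View pics/sc.png

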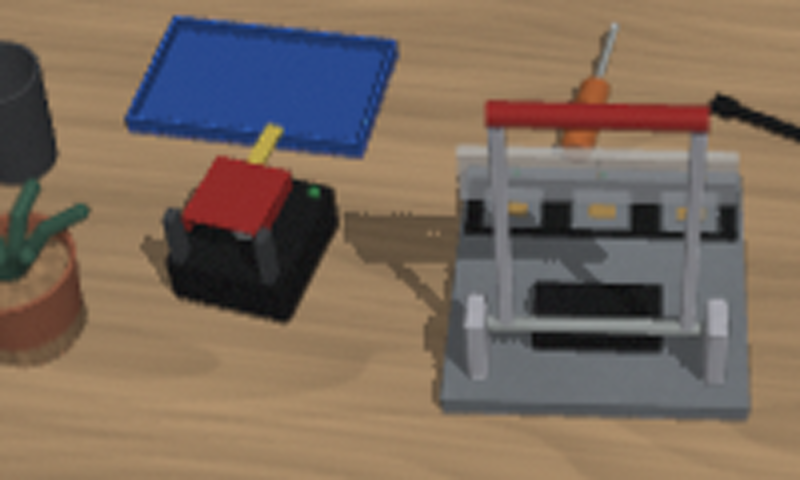

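Top crop: three empty nests with gold contacts at crop (67,311), (146,306), (224,301), guard red at (452,210), tab at (445,268) and tray at (489,446). Scene crop: handle bar from (490,113) to (708,118), and it shows the arm upright and the guard shut.

```bash
cat > m.py <<'E'
from nodes import *
t=snap('top');s=snap('scene')
def hm(c,lo,hi,box):
    h=cv2.cvtColor(c['img'],cv2.COLOR_RGB2HSV);m=cv2.inRange(h,np.array(lo),np.array(hi))
    k=np.zeros_like(m);x0,y0,x1,y1=box;k[y0:y1,x0:x1]=255;return (m&k)>0
def red(c,box): return hm(c,(0,170,70),(7,255,255),box)|hm(c,(172,150,70),(180,255,255),box)
def rect(m): return cv2.minAreaRect(np.argwhere(m)[:,::-1].astype(np.float32))
def show(n,c,m,a,b):
    for ce,st,mm in blobs(c,m,a,b): print(n,ce.round(2),st.tolist(),np.round(cv2.boxPoints(rect(mm)),1).tolist())
G=((12,100,110),(28,255,255))
show('gold t',t,hm(t,*G,(290,205,355,232)),5,60)
show('gold s',s,hm(s,*G,(280,218,352,236)),5,60)
show('guard t',t,red(t,(378,175,420,215)),40,900);show('guard s',s,red(s,(205,205,245,245)),40,900)
Y=((22,140,120),(34,255,255))
show('tab t',t,hm(t,*Y,(378,190,420,220)),8,200);show('tab s',s,hm(s,*Y,(215,195,250,225)),8,200)
show('handle t',t,red(t,(285,140,350,165)),40,900);show('handle s',s,red(s,(280,195,350,212)),40,900)
B=((105,120,50),(125,255,255))
show('tray t',t,hm(t,*B,(370,225,445,280)),400,9000);show('tray s',s,hm(s,*B,(190,170,270,220)),400,9000)
E
python3 m.py
```

```text
gold t [321. 216.] [319, 215, 5, 3, 15] [[319.0, 215.0], [323.0, 215.0], [323.0, 217.0], [319.0, 217.0]]
gold t [340.5 215. ] [338, 214, 6, 3, 16] [[338.0, 214.0], [343.0, 214.0], [343.0, 216.0], [338.0, 216.0]]
gold t [301.41 217.24] [299, 216, 6, 4, 17] [[298.6000061035156, 216.39999389648438], [303.5, 215.10000610351562], [304.20001220703125, 217.89999389648438], [299.29998779296875, 219.1999969482422]]
gold t [348.5 231. ] [343, 231, 12, 1, 12] [[354.0, 231.0], [354.0, 231.0], [343.0, 231.0], [343.0, 231.0]]
gold s [294.  226.5] [292, 226, 5, 2, 10] [[292.0, 226.0], [296.0, 226.0], [296.0, 227.0], [292.0, 227.0]]
gold s [314.82 227.24] [312, 226, 7, 3, 17] [[312.0, 226.0], [318.0, 226.0], [318.0, 228.0], [312.0, 228.0]]
guard t [397.64 192.44] [388, 183, 20, 20, 317] [[387.3999938964844, 200.10000610351562], [389.8999938964844, 182.39999389648438], [407.70001220703125, 185.0], [405.20001220703125, 202.60000610351562]]
guard s [224.17 223.67] [211, 215, 27, 19, 347] [[210.5, 230.89999389648438], [212.60000610351562, 213.5], [237.60000610351562, 216.5], [235.60000610351562, 233.899
[... 373 characters left out ...]
422], [230.0, 216.0]]
handle t [318.68 153.76] [298, 151, 43, 7, 188] [[297.70001220703125, 153.0], [339.8999938964844, 150.10000610351562], [340.20001220703125, 154.5], [298.0, 157.3000030517578]]
handle s [313.9  203.54] [287, 201, 55, 7, 294] [[287.0, 201.0], [341.0, 201.0], [341.0, 207.0], [287.0, 207.0]]
tray t [406.73 251.36] [378, 233, 58, 38, 2044] [[376.8999938964844, 267.6000061035156], [378.70001220703125, 232.10000610351562], [436.70001220703125, 234.89999389648438], [435.0, 270.3999938964844]]
tray s [230.42 195.75] [197, 179, 67, 35, 1699] [[196.5, 206.8000030517578], [199.8000030517578, 177.39999389648438], [263.5, 184.60000610351562], [260.20001220703125, 214.10000610351562]]
```

```bash
cat > m2.py <<'E'
from h import *
t=snap('top');s=snap('scene')
f=lambda a:np.round(a,4)
P=[onz(t,u,.02) for u in((301.41,217.24),(321,216),(340.5,215))]
print('gold z20 top',[f(p) for p in P]); print('scene',[f(onz(s,u,.02)) for u in((337,228.2),(314.82,227.24),(294,226.5))])
print('gold tri',[tri(t,a,s,b) for a,b in zip(((301.41,217.24),(321,216),(340.5,215)),((337,228.2),(314.82,227.24),(294,226.5)))])
d=P[2]-P[0];print('row yaw',np.degrees(np.arctan2(-d[0],d[1])),np.linalg.norm(d))
print('handle',tri(t,(318.68,153.76),s,(313.9,203.54)))
print('handle ends L(y+)',tri(t,(297.9,155.1),s,(341,204.5)),'R',tri(t,(340,152.3),s,(287,203)))
print('tab',tri(t,(395.91,206.02),s,(230.64,211.11)))
print('tab outer', f(onz(t,(395.1,211.15),.085)),'inner',f(onz(t,(396.6,200.8),.085)), 'scene out',f(onz(s,(232.8,206.4),.085)),'in',f(onz(s,(228.4,215.2),.085)))
print('guard quad',[f(onz(t,((x/4+285),(y/4+140)),.085+.003)) for x,y in((418,172),(495,180),(485,250),(414,243))])
print('tray corners t',[f(onz(t,u,.018)) for u in((376.9,267.6),(378.7,232.1),(436.7,234.9),(435,270.4))],f(onz(t,(406.7,251.3),.012)))
print('tray corners s',[f(onz(s,(x/4+165,y/4+175),.018)) for x,y in((128,123),(175,17),(398,42),(362,155))])
print('tray tri',tri(t,(435.8+.4,270.8),s,(128/4+165,0))[0] if 0 else '')
print('jig base corners z20',[f(onz(t,(x/4+285,y/4+140),.02)) for x,y in((12,125),(255,108),(270,347),(26,364))])
print('antenna R end/screwdr', [f(onz(t,(x/4+285,y/4+140),.01)) for x,y in((57,466),(176,384),(160,556))])
E
python3 m2.py
```

```text
gold z20 top [array([0.5142, 0.0455, 0.02  ]), array([ 0.5207, -0.0203,  0.02  ]), array([ 0.5264, -0.0859,  0.02  ])]
scene [array([0.5129, 0.0441, 0.02  ]), array([ 0.5183, -0.0218,  0.02  ]), array([ 0.524 , -0.0837,  0.02  ])]
gold tri [(array([0.51396044, 0.04480009, 0.02130369]), np.float64(0.0013270634169931523)), (array([ 0.52029143, -0.02089679,  0.02236333]), np.float64(0.001284693974513986)), (array([ 0.52582448, -0.08455263,  0.02204032]), np.float64(0.002461689062655961))]
row yaw -174.68744481100944 0.13195349571066445
handle (array([ 0.65912348, -0.00493778,  0.26627443]), np.float64(0.00223491281367146))
handle ends L(y+) (array([0.65291052, 0.05694827, 0.26575412]), np.float64(9.827662016724616e-05)) R (array([ 0.66594083, -0.0674032 ,  0.26599143]), np.float64(0.002187274508097743))
tab (array([ 0.54916447, -0.26113314,  0.08694568]), np.float64(0.00023136578579587653))
tab outer [ 0.5325 -0.2587  0.085 ] inner [ 0.567  -0.2636  0.085 ] scene out [ 0.5283 -0.261   0.085 ] in [ 0.5638 -0.2639  0.085 ]
guard quad [array([ 0.6253, -0.24  ,  0.088 ]), array([ 0.6207, -0.3028,  0.088 ]), array([ 0.5618, -0.2943,  0.088 ]), array([ 0.5656, -0.2368,  0.088 ])]
tray corners t [array([ 0.3543, -0.2097,  0.018 ]), array([ 0.4729, -0.2151,  0.018 ]), array([ 0.4702, -0.4085,  0.018 ]), array([ 0.352 , -0.4005,  0.018 ])] [ 0.4124 -0.3094  0.012 ]
tray corners s [array([ 0.4798, -0.3982,  0.018 ]), array([ 0.3563, -0.3999,  0.018 ]), array([ 0.3598, -0.2101,  0.018 ]), array([ 0.4875, -0.2098,  0.018 ])]
tray tri 
jig base corners z20 [array([0.6731, 0.0976, 0.02  ]), array([ 0.6956, -0.1106,  0.02  ]), array([ 0.4876, -0.127 ,  0.02  ]), array([0.4662, 0.0768, 0.02  ])]
antenna R end/screwdr [array([0.3829, 0.0478, 0.01  ]), array([ 0.4551, -0.0494,  0.01  ]), array([ 0.3117, -0.0399,  0.01  ])]
```

```bash
cat > plan.py <<'E'
# plan.py x,y,z,psi ... : per waypoint prints turn about tool z (deg) then shift in tool axes (mm) (tool vertical)
import sys,numpy as np
from rig import get_obs
from scipy.spatial.transform import Rotation as R
o=get_obs();p=np.array(o['position']);M=R.from_quat(o['tool_rot']).as_matrix();psi=np.degrees(np.arctan2(M[1,1],M[0,1]))
print('t',round(o['time'],2),'p',p.round(4),'psi',round(psi,1),'tilt',np.degrees(np.arccos(-M[2,2])).round(2),'q',np.round(o['q'],2),'F',np.round(o['ft_force'],1),'w',round(o['grip_width'],4),round(o['grip_force'],1))
for a in sys.argv[1:]:
    x,y,z,s=map(float,a.split(','));dt=psi-s;psi=s;r=np.radians(s)
    d=np.array([x,y,z])-p;p=p+d
    print(a,'turn',round(dt,1),'shift',(1000*np.array([-np.sin(r)*d[0]+np.cos(r)*d[1],np.cos(r)*d[0]+np.sin(r)*d[1],-d[2]])).round(1))
E
python3 plan.py .45,.25,.28,83 .5426,-.2602,.2,83 .5426,-.2602,.081,83; python3 - <<'E'
from h import *
t=snap('top')
print('plant',onz(t,(439,178),.08),'penpot',onz(t,(461,222),.09),'mug',onz(t,(168,190),.08),'brick',onz(t,(230,279),.03))
E
```

```text
t 0.4 p [0.1374 0.6096 0.2334] psi 77.3 tilt 0.01 q [ 1.17  0.53  1.43 -0.    1.18 -0.18] F [-0.3 -0.8 -0.2] w 0.0873 0.0
.45,.25,.28,83 turn -5.7 shift [-354.1 -318.8  -46.6]
.5426,-.2602,.2,83 turn 0.0 shift [-154.1 -495.1   80. ]
.5426,-.2602,.081,83 turn 0.0 shift [  0.   0. 119.]
plant [ 0.64995015 -0.40380468  0.08      ] penpot [ 0.50320821 -0.46855803  0.09      ] mug [0.57834639 0.48209613 0.08      ] brick [0.30032935 0.26926075 0.03      ]
```

```bash
python3 -m pendant '[[[-0.0354,-0.0319,-0.0047,0,0,-1.14,0.5],[-0.0354,-0.0319,-0.0047,0,0,-1.14,0.5],[-0.0354,-0.0319,-0.0047,0,0,-1.14,0.5],[-0.0354,-0.0319,-0.0047,0,0,-1.14,0.5],[-0.0354,-0.0319,-0.0047,0,0,-1.14,0.5]]]' 15
python3 -m pendant '[[[-0.0354,-0.0319,-0.0047,0,0,0,0.5],[-0.0354,-0.0319,-0.0047,0,0,0,0.5],[-0.0354,-0.0319,-0.0047,0,0,0,0.5],[-0.0354,-0.0319,-0.0047,0,0,0,0.5],[-0.0354,-0.0319,-0.0047,0,0,0,0.5]]]'
python3 plan.py .5426,-.2602,.2,83
```

```text
time: 1.08
position: [0.2834, 0.4197, 0.2575]
tool_rot: [0.061, 0.998, 0.0, 0.0]
ft_force: [0.5, -0.2, 0.0]
grip_width: 0.0471
grip_force: 0.0
time: 1.7
position: [0.4398, 0.2397, 0.281]
tool_rot: [0.061, 0.998, 0.0, 0.0]
ft_force: [0.6, 0.7, -0.1]
grip_width: 0.0434
grip_force: 0.0
t 1.7 p [0.4398 0.2397 0.281 ] psi 83.0 tilt 0.05 q [ 0.28  0.3   1.68  0.    1.16 -1.17] F [ 0.6  0.7 -0.1] w 0.0434 0.0
.5426,-.2602,.2,83 turn -0.0 shift [-162.9 -483.7   81. ]
```

```bash
python3 -m pendant '[[[-0.0163,-0.0484,0,0,0,0,0.5],[-0.0163,-0.0484,0,0,0,0,0.5],[-0.0163,-0.0484,0,0,0,0,0.5],[-0.0163,-0.0484,0,0,0,0,0.5],[-0.0163,-0.0484,0,0,0,0,0.5]]]'
python3 -m pendant '[[[-0.0163,-0.0484,0.016,0,0,0,0.5],[-0.0163,-0.0484,0.016,0,0,0,0.5],[-0.0163,-0.0484,0.016,0,0,0,0.5],[-0.0163,-0.0484,0.016,0,0,0,0.5],[-0.0163,-0.0484,0.016,0,0,0,0.5]]]'
python3 -m pendant '[[[0,0,0,0,0,0,0.5],[0,0,0,0,0,0,0.5],[0,0,0,0,0,0,0.5],[0,0,0,0,0,0,0.5],[0,0,0,0,0,0,0.5]]]'
python3 plan.py .5426,-.2602,.2,83 .5426,-.2602,.081,83
```

```text
time: 2.33
position: [0.4905, -0.0109, 0.2809]
tool_rot: [0.061, 0.998, 0.0, 0.0]
ft_force: [0.6, -1.0, 0.7]
grip_width: 0.0436
grip_force: 0.0
time: 2.95
position: [0.5418, -0.2611, 0.2001]
tool_rot: [0.061, 0.998, -0.0, 0.0]
ft_force: [1.0, 0.8, 0.6]
grip_width: 0.0436
grip_force: 0.0
time: 3.58
position: [0.5417, -0.2586, 0.2011]
tool_rot: [0.061, 0.998, -0.0, 0.0]
ft_force: [0.0, -0.4, 0.2]
grip_width: 0.0434
grip_force: 0.0
t 3.58 p [ 0.5417 -0.2586  0.2011] psi 83.1 tilt 0.04 q [-0.63  0.53  1.53  0.    1.08 -2.08] F [ 0.  -0.4  0.2] w 0.0434 0.0
.5426,-.2602,.2,83 turn 0.1 shift [-1.1 -1.5  1.1]
.5426,-.2602,.081,83 turn 0.0 shift [  0.   0. 119.]
```

```bash
python3 -m pendant '[[[-0.001,-0.0015,0.03,0,0,0,0.5],[0,0,0.03,0,0,0,0.5],[0,0,0.03,0,0,0,0.5],[0,0,0.02,0,0,0,0.5],[0,0,0.01,0,0,0,0.5]]]'
python3 -m pendant '[[[0,0,0,0,0,0,0.1],[0,0,0,0,0,0,0.1],[0,0,0,0,0,0,0.1],[0,0,0,0,0,0,0.1],[0,0,0,0,0,0,0.1]]]' 12
python3 -m pendant '[[[0,0,0,0,0,0,0],[0,0,0,0,0,0,0],[0,0,0,0,0,0,0],[0,0,0,0,0,0,0],[0,0,0,0,0,0,0]]]' 12
python3 - <<'E'
from h import *
import subprocess
s=snap('scene');t=snap('top')
a=s['img'][130:280,150:350,::-1];b=t['img'][130:280,300:500,::-1]
cv2.imwrite('pics/g1.png',cv2.resize(np.hstack([a,b]),None,fx=2,fy=2,interpolation=cv2.INTER_CUBIC))
E
python3 plan.py
```

```text
time: 4.2
position: [0.542, -0.2604, 0.0795]
tool_rot: [0.061, 0.998, 0.0, -0.001]
ft_force: [0.3, -0.2, 0.3]
grip_width: 0.0434
grip_force: 0.0
time: 4.82
position: [0.5429, -0.2595, 0.081]
tool_rot: [0.062, 0.998, 0.001, 0.001]
ft_force: [2.2, 4.4, 2.1]
grip_width: 0.012
grip_force: 12.0
time: 5.45
position: [0.5429, -0.2595, 0.0809]
tool_rot: [0.062, 0.998, 0.001, 0.0]
ft_force: [3.1, 4.9, 0.9]
grip_width: 0.0121
grip_force: 12.0
t 5.55 p [ 0.5429 -0.2595  0.0809] psi 82.9 tilt 0.14 q [-0.63  0.7   1.61  0.    0.83 -2.08] F [3.  4.  1.2] w 0.0119 12.0
```

View pics/g1.png

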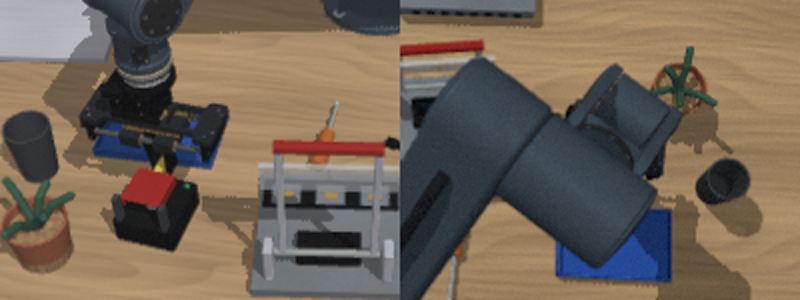

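The picture shows the fingers pinching the yellow tab at (160,165). The opening reads 12 mm, so I'll swing the guard up its arc.

```bash
python3 -m pendant '[[[-0.0007,0,-0.011,0,0,0,0],[-0.0022,0,-0.0109,0,0,0,0],[-0.0035,0,-0.0104,0,0,0,0],[-0.0048,0,-0.0099,0,0,0,0],[-0.0061,0,-0.0092,0,0,0,0]]]'
python3 -m pendant '[[[-0.0073,0,-0.0084,0,0,0,0],[-0.0082,0,-0.0073,0,0,0,0],[-0.0092,0,-0.0062,0,0,0,0],[-0.0098,0,-0.005,0,0,0,0],[-0.0105,0,-0.0036,0,0,0,0]]]'
python3 -m pendant '[[[-0.0108,0,-0.0023,0,0,0,0],[-0.011,0,-0.0008,0,0,0,0],[-0.011,0,0.0006,0,0,0,0],[-0.0108,0,0.002,0,0,0,0],[-0.0106,0,0.0034,0,0,0,0]]]'
python3 -m pendant '[[[0,0,0,0,0,0,0.0],[0,0,0,0,0,0,0.3],[0,0,0,0,0,0,0.3],[0,0,0,0,0,0,0.3],[0,0,0,0,0,0,0.3]]]'
python3 plan.py
```

```text
time: 6.18
position: [0.559, -0.2618, 0.1321]
tool_rot: [0.061, 0.998, 0.001, -0.001]
ft_force: [1.6, 5.3, -2.0]
grip_width: 0.0118
grip_force: 12.0
time: 6.8
position: [0.6043, -0.2683, 0.1626]
tool_rot: [0.061, 0.998, 0.0, -0.001]
ft_force: [-0.7, 5.2, -3.3]
grip_width: 0.0117
grip_force: 12.0
time: 7.42
position: [0.6584, -0.2758, 0.1592]
tool_rot: [0.061, 0.998, -0.0, -0.0]
ft_force: [-2.0, 0.9, -2.7]
grip_width: 0.0118
grip_force: 12.0
time: 8.05
position: [0.6582, -0.2755, 0.1601]
tool_rot: [0.061, 0.998, -0.0, 0.001]
ft_force: [0.7, 0.3, -0.3]
grip_width: 0.0259
grip_force: 0.0
t 8.05 p [ 0.6582 -0.2755  0.1601] psi 83.0 tilt 0.07 q [-0.55  0.72  1.25 -0.    1.16 -2.  ] F [ 0.7  0.3 -0.3] w 0.0259 0.0
```

```bash
python3 -m pendant '[[[0,0,-0.025,0,0,0,0.3],[0,0,-0.025,0,0,0,0.3],[0.03,0,0,0,0,0,0],[0.037,0,0,0,0,0,0],[0.037,0,0,0,0,0,0]]]'
python3 -m pendant '[[[0,0,0.03,0,0,0,0],[0,0,0.03,0,0,0,0],[0,0,0.03,0,0,0,0],[0,0,0.03,0,0,0,0],[0,0,0.021,0,0,0,0]]]'
python3 - <<'E'
from h import *
s=snap('scene');t=snap('top')
a=s['img'][150:260,170:320,::-1];b=t['img'][130:240,350:500,::-1]
cv2.imwrite('pics/g2.png',cv2.resize(np.hstack([a,b]),None,fx=2.6,fy=2.6,interpolation=cv2.INTER_CUBIC))
E
python3 plan.py .5552,-.2621,.069,83 .587,-.266,.069,83
```

```text
time: 8.68
position: [0.5538, -0.2624, 0.2099]
tool_rot: [0.061, 0.998, -0.0, 0.0]
ft_force: [-0.2, 0.5, -0.4]
grip_width: 0.0043
grip_force: 0.0
time: 9.3
position: [0.5545, -0.2624, 0.0674]
tool_rot: [0.061, 0.998, 0.0, -0.0]
ft_force: [-0.3, -0.8, -0.0]
grip_width: 0.0002
grip_force: 0.0
t 9.4 p [ 0.5533 -0.2616  0.0663] psi 83.0 tilt 0.27 q [-0.62  0.73  1.59 -0.    0.83 -2.07] F [-0.4  0.3  0.7] w 0.0007 0.0
.5552,-.2621,.069,83 turn -0.0 shift [-1.9 -0.3 -2.7]
.587,-.266,.069,83 turn 0.0 shift [-32.   0.  -0.]
```

View pics/g2.png

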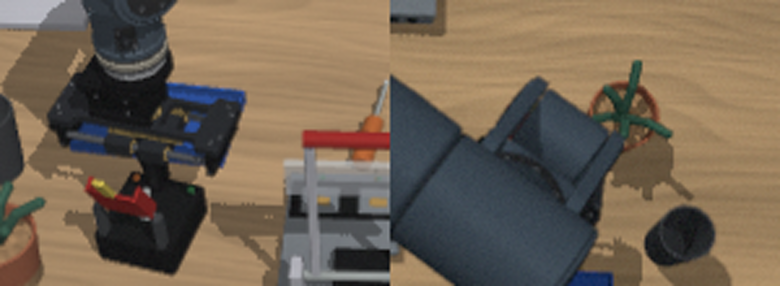

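The guard stands back at (120,200) and the closed fingers are just in front of the toggle. Next I'll push the lever forward.

```bash
python3 -m pendant '[[[-0.006,0,-0.002,0,0,0,0],[-0.006,0,0,0,0,0,0],[-0.006,0,0,0,0,0,0],[-0.006,0,0,0,0,0,0],[-0.005,0,0,0,0,0,0]]]'
python3 -m pendant '[[[-0.002,0,0,0,0,0,0],[-0.002,0,0,0,0,0,0],[-0.001,0,0,0,0,0,0],[0,0,0,0,0,0,0],[0,0,0,0,0,0,0]]]'
python3 plan.py
```

```text
time: 10.02
position: [0.5835, -0.2659, 0.0708]
tool_rot: [0.061, 0.998, 0.0, -0.0]
ft_force: [-2.5, 0.8, 2.0]
grip_width: 0.0001
grip_force: 1.2
time: 10.65
position: [0.5867, -0.2663, 0.0705]
tool_rot: [0.061, 0.998, 0.0, -0.002]
ft_force: [-5.4, -0.4, 5.0]
grip_width: 0.0004
grip_force: 3.5
t 10.65 p [ 0.5867 -0.2663  0.0705] psi 83.0 tilt 0.23 q [-0.6   0.76  1.5  -0.    0.89 -2.05] F [-5.4 -0.4  5. ] w 0.0004 3.5
```

```bash
python3 -m pendant '[[[-0.002,0,0,0,0,0,0],[-0.002,0,0,0,0,0,0],[0,0,0,0,0,0,0],[0,0,0,0,0,0,0],[0,0,0,0,0,0,0]]]'
python3 plan.py
```

```text
time: 11.28
position: [0.5873, -0.2662, 0.0704]
tool_rot: [0.061, 0.998, 0.001, -0.006]
ft_force: [-11.9, -1.2, 8.8]
grip_width: 0.0006
grip_force: 7.3
t 11.28 p [ 0.5873 -0.2662  0.0704] psi 83.1 tilt 0.67 q [-0.6   0.76  1.49 -0.    0.9  -2.04] F [-11.9  -1.2   8.8] w 0.0006 7.3
```

```bash
python3 -m pendant '[[[0.01,0,0,0,0,0,0],[0.015,0,0,0,0,0,0],[0.015,0,-0.02,0,0,0,0],[0,0,-0.06,0,0,0,0],[0,0,-0.06,0,0,0,0]]]'
python3 - <<'E'
from h import *
s=snap('scene')
a=s['img'][190:260,190:260,::-1]
cv2.imwrite('pics/g3.png',cv2.resize(a,None,fx=6,fy=6,interpolation=cv2.INTER_CUBIC))
h=(.627,-.2706)
E
python3 plan.py .6582,-.2755,.2101,83
```

```text
time: 11.9
position: [0.5531, -0.2623, 0.2114]
tool_rot: [0.061, 0.998, 0.0, 0.001]
ft_force: [1.4, -0.8, 0.6]
grip_width: 0.0003
grip_force: 0.0
t 11.95 p [ 0.5574 -0.265   0.2208] psi 83.0 tilt 0.99 q [-0.62  0.52  1.48  0.    1.12 -2.07] F [ 1.6 -0.6  4.4] w 0.0002 0.0
.6582,-.2755,.2101,83 turn -0.0 shift [-101.3    1.9   10.7]
```

View pics/g3.png

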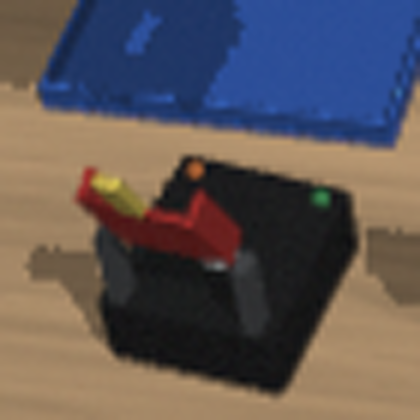

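```bash
python3 -m pendant '[[[-0.035,0,0,0,0,0,0.35],[-0.035,0,0,0,0,0,0.35],[-0.034,0,0,0,0,0,0.35],[0,0,0,0,0,0,0.35],[0,0,0,0,0,0,0.35]]]'
python3 plan.py .6582,-.2755,.1601,83
```

```text
time: 12.58
position: [0.6555, -0.2745, 0.2097]
tool_rot: [0.061, 0.998, 0.0, -0.0]
ft_force: [0.1, 1.0, 0.0]
grip_width: 0.0297
grip_force: 0.0
t 12.57 p [ 0.6555 -0.2745  0.2097] psi 83.0 tilt 0.07 q [-0.55  0.67  1.22  0.    1.26 -2.  ] F [0.1 1.  0. ] w 0.0297 0.0
.6582,-.2755,.1601,83 turn 0.0 shift [-2.8 -0.6 49.6]
```

```bash
python3 -m pendant '[[[-0.0028,0,0.02,0,0,0,0.35],[0,0,0.02,0,0,0,0.35],[0,0,0.01,0,0,0,0.35],[0,0,0,0,0,0,0],[0,0,0,0,0,0,0]]]' 12
python3 -m pendant '[[[0,0,0,0,0,0,0],[0,0,0,0,0,0,0],[0.0106,0,-0.0034,0,0,0,0],[0.0108,0,-0.002,0,0,0,0],[0.011,0,-0.0006,0,0,0,0]]]'
python3 plan.py
```

```text
time: 13.2
position: [0.6591, -0.2755, 0.1609]
tool_rot: [0.061, 0.998, -0.0, 0.0]
ft_force: [0.9, -0.0, -0.3]
grip_width: 0.0178
grip_force: 0.0
time: 13.82
position: [0.6266, -0.2712, 0.1679]
tool_rot: [0.061, 0.998, -0.0, 0.001]
ft_force: [1.5, 1.5, 3.1]
grip_width: 0.012
grip_force: 12.0
t 13.82 p [ 0.6266 -0.2712  0.1679] psi 83.0 tilt 0.15 q [-0.57  0.68  1.34  0.    1.13 -2.02] F [1.5 1.5 3.1] w 0.012 12.0
```

```bash
python3 -m pendant '[[[0.011,0,0.0008,0,0,0,0],[0.0108,0,0.0023,0,0,0,0],[0.0105,0,0.0036,0,0,0,0],[0.0098,0,0.005,0,0,0,0],[0.0092,0,0.0062,0,0,0,0]]]'
python3 -m pendant '[[[0.0082,0,0.0073,0,0,0,0],[0.0073,0,0.0084,0,0,0,0],[0.0061,0,0.0092,0,0,0,0],[0.0048,0,0.0099,0,0,0,0],[0.0035,0,0.0104,0,0,0,0]]]'
python3 -m pendant '[[[0.0022,0,0.0109,0,0,0,0],[0.0007,0,0.011,0,0,0,0],[0,0,0.002,0,0,0,0],[0,0,0,0,0,0,0],[0,0,0,0,0,0,0.4]]]'
python3 -m pendant '[[[0,0,0,0,0,0,0.4],[0,0,-0.03,0,0,0,0.4],[0,0,-0.03,0,0,0,0],[0,0,0,0,0,0,0],[0,0,0,0,0,0,0]]]'
python3 plan.py .5426,-.2602,.103,83
```

```text
time: 14.45
position: [0.5739, -0.2639, 0.1483]
tool_rot: [0.061, 0.998, 0.001, -0.001]
ft_force: [-0.1, 2.7, 2.3]
grip_width: 0.0115
grip_force: 12.0
time: 15.08
position: [0.545, -0.2598, 0.1018]
tool_rot: [0.061, 0.998, 0.001, -0.001]
ft_force: [1.1, 6.0, 1.4]
grip_width: 0.0116
grip_force: 12.0
time: 15.7
position: [0.5425, -0.2608, 0.0787]
tool_rot: [0.061, 0.998, -0.0, -0.001]
ft_force: [-0.1, -0.2, -0.1]
grip_width: 0.0162
grip_force: 0.0
time: 16.32
position: [0.5426, -0.2612, 0.1386]
tool_rot: [0.061, 0.998, 0.0, -0.001]
ft_force: [0.4, -0.1, -0.4]
grip_width: 0.0125
grip_force: 0.0
t 16.32 p [ 0.5426 -0.2612  0.1386] psi 83.0 tilt 0.06 q [-0.63  0.62  1.58 -0.    0.95 -2.08] F [ 0.4 -0.1 -0.4] w 0.0125 0.0
.5426,-.2602,.103,83 turn -0.0 shift [ 0.1  1.  35.6]
```

```bash
python3 -m pendant '[[[0,0,0.02,0,0,0,0],[0,0,0.015,0,0,0,0],[0,0,0.003,0,0,0,0],[0,0,0.002,0,0,0,0],[0,0,0,0,0,0,0]]]'
python3 plan.py
python3 -m pendant '[[[0,0,-0.03,0,0,0,0],[0,0,-0.03,0,0,0,0.5],[0,0,-0.04,0,0,0,1],[0,0.03,-0.04,0,0,0,1],[0,0.05,0,0,0,0,1]]]'
python3 -m pendant '[[[0.0163,0.0484,-0.01,0,0,0,1],[0.0163,0.0484,-0.01,0,0,0,1],[0.0163,0.0484,0,0,0,0,1],[0.0163,0.0484,0,0,0,0,1],[0.0163,0.0484,0,0,0,0,1]]]'
python3 nodes.py
python3 - <<'E'
from h import *
s=snap('scene')
cv2.imwrite('pics/g4.png',np.hstack([cv2.resize(s['img'][190:260,190:260,::-1],None,fx=5,fy=5,interpolation=cv2.INTER_CUBIC),cv2.resize(s['img'][195:265,375:465,::-1],None,fx=5,fy=5,interpolation=cv2.INTER_CUBIC)]))
E
python3 plan.py .433,.221,.15,90
```

```text
time: 16.95
position: [0.5436, -0.2613, 0.0998]
tool_rot: [0.061, 0.998, -0.0, 0.001]
ft_force: [0.1, -0.8, 0.4]
grip_width: 0.0006
grip_force: 0.0
t 16.95 p [ 0.5436 -0.2613  0.0998] psi 83.0 tilt 0.09 q [-0.63  0.67  1.6   0.    0.87 -2.08] F [ 0.1 -0.8  0.4] w 0.0006 0.0
time: 17.58
position: [0.5563, -0.1839, 0.2442]
tool_rot: [0.063, 0.998, -0.003, 0.006]
ft_force: [0.5, 0.6, -0.5]
grip_width: 0.0323
grip_force: 0.0
time: 18.2
position: [0.5021, 0.07, 0.2604]
tool_rot: [0.061, 0.998, 0.0, 0.002]
ft_force: [0.1, 1.0, -0.1]
grip_width: 0.0818
grip_force: 0.0
top [207.1 211.2] [201, 205, 13, 13, 96] [array([207.1, 211.2]), array([10.3, 10.7]), np.float64(63.4)] [0.5231 0.3622 0.024 ] [0.5254 0.3648 0.012 ]
top [249.8 209.1] [247, 204, 7, 11, 40] [array([249.9, 208.6]), array([ 4.9, 10.4]), np.float64(14.0)] [0.5352 0.2198 0.024 ] [0.5377 0.2214 0.012 ]
top [245.6 238.7] [243, 235, 8, 11, 43] [array([245.6, 239.4]), array([ 6.8, 10.2]), np.float64(14.0)] [0.4347 0.2278 0.024 ] [0.4364 0.2294 0.012 ]
scene [396.7 215.8] [391, 209, 12, 14, 104] [array([396.5, 215.5]), array([13., 11.]), np.float64(90.0)] [0.441  0.2202 0.024 ] [0.4296 0.2219 0.012 ]
scene [393.2 239.4] [386, 233, 15, 16, 98] [array([392.8, 239.3]), array([13.3, 11.9]), np.float64(33.7)] [0.5367 0.2101 0.024 ] [0.5265 0.2116 0.012 ]
scene [446.5 243.6] [438, 236, 16, 16, 113] [array([446.3, 242.6]), array([14.8, 11.6]), np.float64(63.4)] [0.531  0.3632 0.024 ] [0.5208 0.3667 0.012 ]
t 18.35 p [0.5015 0.0706 0.2602] psi 83.2 tilt 0.14 q [-0.08  0.33  1.69  0.    1.11 -1.53] F [ 0.  -0.7  0.6] w 0.0861 0.0
.433,.221,.15,90 turn -6.8 shift [ 68.5 150.4 110.2]
```

View pics/g4.png

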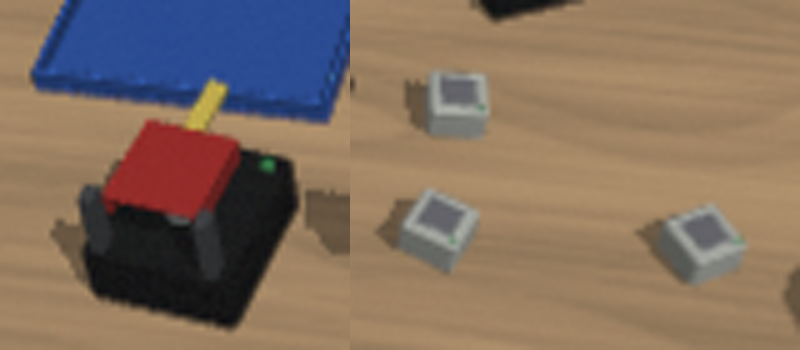

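Crop left: guard shut, toggle leaning on. Crop right: all three nodes upright at their earlier places. I'll get yaws from their top-face corners.

```bash
python3 - <<'E'
from h import *
s=snap('scene')
N={'n3':[(430,72),(486,72),(489,108),(429,109)],'n2':[(429,189),(480,214),(455,250),(403,226)],'n1':[(709,204),(746,242),(697,262),(661,231)]}
for k,v in N.items():
    P=np.array([onz(s,((x-350)/5+375,y/5+195),.024)[:2] for x,y in v]);
    e=[P[(i+1)%4]-P[i] for i in range(4)]
    print(k,P.mean(0).round(4),[(round(float(np.linalg.norm(a)),3),round(float(np.degrees(np.arctan2(a[1],a[0]))),1)) for a in e])
E
```

```text
n3 [0.4294 0.2203] [(0.035, 98.0), (0.03, 2.9), (0.037, -80.7), (0.031, 179.4)]
n2 [0.5346 0.2106] [(0.033, 63.1), (0.032, -26.5), (0.033, -114.6), (0.034, 154.2)]
n1 [0.5251 0.3613] [(0.032, 35.9), (0.035, -57.4), (0.028, -137.0), (0.038, 129.9)]
```

```bash
python3 -m pendant '[[[0,0,0,0,0,9.8,1],[0,0,0,0,0,9.8,1],[0,0,0,0,0,9.8,1],[0,0,0,0,0,9.8,1],[0,0,0,0,0,9.8,1]]]'
python3 -m pendant '[[[0,0,0,0,0,9.8,1],[0,0,0,0,0,9.8,1],[0,0,0,0,0,9.4,1],[0,0,0,0,0,0,1],[0,0,0,0,0,0,1]]]'
python3 plan.py .431,.221,.12,5 .431,.221,.021,5
```

```text
time: 19.02
position: [0.5028, 0.0667, 0.2598]
tool_rot: [0.473, 0.881, 0.0, 0.001]
ft_force: [0.2, -0.3, -0.0]
grip_width: 0.087
grip_force: 0.0
time: 19.65
position: [0.5021, 0.0676, 0.2596]
tool_rot: [0.675, 0.738, 0.0, 0.0]
ft_force: [-0.3, -0.1, -0.3]
grip_width: 0.0872
grip_force: 0.0
t 19.65 p [0.5021 0.0676 0.2596] psi 5.0 tilt 0.04 q [-0.09  0.33  1.69 -0.    1.11 -0.18] F [-0.3 -0.1 -0.3] w 0.0872 0.0
.431,.221,.12,5 turn 0.0 shift [159.1 -57.4 139.6]
.431,.221,.021,5 turn 0.0 shift [ 0.  0. 99.]
```

```bash
python3 -m pendant '[[[0.0398,-0.0144,0.0349,0,0,0,1],[0.0398,-0.0144,0.0349,0,0,0,1],[0.0398,-0.0143,0.0349,0,0,0,1],[0.0397,-0.0143,0.0349,0,0,0,1],[0,0,0,0,0,0,0.8]]]'
python3 -m pendant '[[[0,0,0.03,0,0,0,0.8],[0,0,0.03,0,0,0,0.8],[0,0,0.025,0,0,0,0.8],[0,0,0.014,0,0,0,0.8],[0,0,0,0,0,0,0.8]]]'
python3 plan.py
python3 -m pendant '[[[0,0,0,0,0,0,0.4],[0,0,0,0,0,0,0],[0,0,0,0,0,0,0],[0,0,0,0,0,0,0],[0,0,0,0,0,0,0]]]' 20
python3 -m pendant '[[[0,0,0,0,0,0,0],[0,0,-0.02,0,0,0,0],[0,0,-0.02,0,0,0,0],[0,0,-0.03,0,0,0,0],[0,0,-0.03,0,0,0,0]]]'
python3 plan.py .5203,-.0205,.12,5.4  .5203,-.0205,.042,5.4
```

```text
time: 20.27
position: [0.4273, 0.2231, 0.1177]
tool_rot: [0.674, 0.739, -0.003, -0.002]
ft_force: [0.4, 0.3, 0.5]
grip_width: 0.0823
grip_force: 0.0
time: 20.9
position: [0.4311, 0.2215, 0.0207]
tool_rot: [0.676, 0.737, -0.0, -0.0]
ft_force: [-0.4, -0.2, -0.3]
grip_width: 0.0699
grip_force: 0.0
t 20.9 p [0.4311 0.2215 0.0207] psi 5.0 tilt 0.02 q [ 0.24  0.72  1.93 -0.    0.49  0.16] F [-0.4 -0.2 -0.3] w 0.0699 0.0
time: 21.52
position: [0.4306, 0.2221, 0.0213]
tool_rot: [0.676, 0.737, 0.0, 0.0]
ft_force: [-0.5, 1.1, 4.2]
grip_width: 0.0365
grip_force: 19.6
time: 22.15
position: [0.4301, 0.2219, 0.1214]
tool_rot: [0.676, 0.737, -0.001, -0.0]
ft_force: [0.1, 0.2, 0.3]
grip_width: 0.0361
grip_force: 19.6
t 22.15 p [0.4301 0.2219 0.1214] psi 5.0 tilt 0.07 q [0.24 0.52 1.88 0.   0.73 0.16] F [0.1 0.2 0.3] w 0.0361 19.6
.5203,-.0205,.12,5.4 turn -0.4 shift [-249.8   67.     1.4]
.5203,-.0205,.042,5.4 turn 0.0 shift [-0. -0. 78.]
```

```bash
python3 -m pendant '[[[-0.05,0.0134,0,0,0,-0.4,0],[-0.05,0.0134,0,0,0,0,0],[-0.05,0.0134,0,0,0,0,0],[-0.05,0.0134,0,0,0,0,0],[-0.05,0.0134,0,0,0,0,0]]]'
python3 -m pendant '[[[0,0,0.03,0,0,0,0],[0,0,0.02,0,0,0,0],[0,0,0,0,0,0,0],[0,0,0,0,0,0,0],[0,0,0,0,0,0,0]]]'
python3 plan.py .5203,-.0205,.042,5.4
```

```text
time: 22.78
position: [0.5205, -0.0223, 0.1206]
tool_rot: [0.673, 0.739, -0.0, -0.0]
ft_force: [0.4, -0.9, -0.7]
grip_width: 0.0361
grip_force: 19.6
time: 23.4
position: [0.521, -0.0206, 0.0718]
tool_rot: [0.673, 0.74, 0.0, 0.001]
ft_force: [-0.2, -1.0, -0.9]
grip_width: 0.0365
grip_force: 19.6
t 23.4 p [ 0.521  -0.0206  0.0718] psi 5.4 tilt 0.1 q [-0.25  0.65  1.82 -0.    0.67 -0.35] F [-0.2 -1.  -0.9] w 0.0365 19.6
.5203,-.0205,.042,5.4 turn 0.0 shift [ 0.2 -0.7 29.8]
```

```bash
python3 -m pendant '[[[0,-0.0007,0.012,0,0,0,0],[0,0,0.01,0,0,0,0],[0,0,0.005,0,0,0,0],[0,0,0.003,0,0,0,0],[0,0,0,0,0,0,0]]]'
python3 plan.py
python3 -m pendant '[[[0,0,0,0,0,0,0.8],[0,0,0,0,0,0,0.8],[0,0,0,0,0,0,0.8],[0,0,-0.03,0,0,0,0.8],[0,0,-0.05,0,0,0,0.8]]]'
python3 plan.py .5346,.2106,.13,-26 .5346,.2106,.021,-26
```

```text
time: 24.02
position: [0.5193, -0.0207, 0.0412]
tool_rot: [0.673, 0.74, -0.0, -0.0]
ft_force: [-0.6, 1.5, 4.1]
grip_width: 0.036
grip_force: 19.7
t 24.02 p [ 0.5193 -0.0207  0.0412] psi 5.4 tilt 0.05 q [-0.26  0.7   1.84 -0.    0.6  -0.35] F [-0.6  1.5  4.1] w 0.036 19.7
time: 24.65
position: [0.5185, -0.0206, 0.1203]
tool_rot: [0.673, 0.74, -0.001, -0.002]
ft_force: [0.1, -0.1, 0.2]
grip_width: 0.0685
grip_force: 0.0
t 24.65 p [ 0.5185 -0.0206  0.1203] psi 5.4 tilt 0.26 q [-0.26  0.56  1.8  -0.    0.79 -0.35] F [ 0.1 -0.1  0.2] w 0.0685 0.0
.5346,.2106,.13,-26 turn 31.4 shift [214.8 -86.8  -9.7]
.5346,.2106,.021,-26 turn 0.0 shift [  0.   0. 109.]
```

```bash
python3 -m pendant '[[[0,0,-0.005,0,0,10.5,0.8],[0,0,-0.005,0,0,10.5,0.8],[0,0,0,0,0,10.4,0.8],[0.025,-0.01,0,0,0,0,0.8],[0.04,-0.017,0,0,0,0,0.8]]]'
python3 -m pendant '[[[0.05,-0.02,0,0,0,0,0.8],[0.05,-0.02,0,0,0,0,0.8],[0.05,-0.02,0,0,0,0,0.8],[0,0,0,0,0,0,0.8],[0,0,0,0,0,0,0.8]]]'
python3 plan.py .5346,.2106,.021,-26
```

```text
time: 25.28
position: [0.5244, 0.0492, 0.1309]
tool_rot: [0.849, 0.529, 0.0, 0.0]
ft_force: [-1.3, 0.8, -0.1]
grip_width: 0.0696
grip_force: 0.0
time: 25.9
position: [0.5353, 0.2105, 0.1307]
tool_rot: [0.848, 0.53, -0.0, 0.0]
ft_force: [-0.1, -0.2, 0.1]
grip_width: 0.0696
grip_force: 0.0
t 25.9 p [0.5353 0.2105 0.1307] psi -26.0 tilt 0.06 q [ 0.18  0.6   1.65 -0.    0.89  0.63] F [-0.1 -0.2  0.1] w 0.0696 0.0
.5346,.2106,.021,-26 turn 0.0 shift [ -0.2  -0.7 109.7]
```

```bash
python3 nodes.py | grep scene
```

```text
scene [393.3 239.4] [386, 233, 15, 16, 103] [array([392.8, 239.3]), array([13.3, 11.9]), np.float64(33.7)] [0.5365 0.2103 0.024 ] [0.5263 0.2119 0.012 ]
scene [446.4 243.3] [438, 236, 16, 16, 121] [array([446.2, 242.7]), array([14.2, 12.3]), np.float64(67.4)] [0.5302 0.363  0.024 ] [0.5199 0.3665 0.012 ]
```

```bash
python3 -m pendant '[[[0,-0.0007,0.04,0,0,0,0.8],[0,0,0.035,0,0,0,0.8],[0,0,0.025,0,0,0,0.8],[0,0,0.0095,0,0,0,0.8],[0,0,0,0,0,0,0.6]]]'
python3 -m pendant '[[[0,0,0,0,0,0,0.4],[0,0,0,0,0,0,0],[0,0,0,0,0,0,0],[0,0,0,0,0,0,0],[0,0,0,0,0,0,0]]]' 20
python3 -m pendant '[[[0,0,-0.02,0,0,0,0],[0,0,-0.04,0,0,0,0],[0,0,-0.05,0,0,0,0],[0,0,0,0,0,0,0],[0,0,0,0,0,0,0]]]'
python3 plan.py .5141,.0452,.13,5.4 .5141,.0452,.042,5.4
```

```text
time: 26.62
position: [0.5352, 0.21, 0.0212]
tool_rot: [0.848, 0.529, -0.0, -0.0]
ft_force: [0.5, -0.6, -0.3]
grip_width: 0.0651
grip_force: 0.0
time: 27.25
position: [0.5353, 0.2111, 0.0221]
tool_rot: [0.848, 0.53, 0.0, 0.0]
ft_force: [-0.3, 0.8, 5.5]
grip_width: 0.0361
grip_force: 20.0
time: 27.88
position: [0.5344, 0.2108, 0.1309]
tool_rot: [0.848, 0.53, -0.001, -0.0]
ft_force: [0.2, -0.9, -1.3]
grip_width: 0.0359
grip_force: 20.0
t 27.88 p [0.5344 0.2108 0.1309] psi -26.0 tilt 0.07 q [ 0.18  0.6   1.65 -0.    0.89  0.64] F [ 0.2 -0.9 -1.3] w 0.0359 20.0
.5141,.0452,.13,5.4 turn -31.4 shift [-162.9  -35.8    0.9]
.5141,.0452,.042,5.4 turn 0.0 shift [ 0.  0. 88.]
```

```bash
python3 -m pendant '[[[0,0,0,0,0,-10.5,0],[0,0,0,0,0,-10.5,0],[0,0,0,0,0,-10.4,0],[-0.025,-0.0055,0,0,0,0,0],[-0.038,-0.0083,0,0,0,0,0]]]'
python3 -m pendant '[[[-0.05,-0.011,0,0,0,0,0],[-0.05,-0.011,0,0,0,0,0],[0,0,0.03,0,0,0,0],[0,0,0.025,0,0,0,0],[0,0,0,0,0,0,0]]]'
python3 plan.py .5141,.0452,.042,5.4
```

```text
time: 28.5
position: [0.5259, 0.1468, 0.1292]
tool_rot: [0.672, 0.74, -0.001, -0.001]
ft_force: [0.9, -0.0, -0.3]
grip_width: 0.0358
grip_force: 20.0
time: 29.12
position: [0.5119, 0.0453, 0.0734]
tool_rot: [0.673, 0.739, -0.002, -0.003]
ft_force: [0.1, -0.1, -0.7]
grip_width: 0.0357
grip_force: 20.0
t 29.12 p [0.5119 0.0453 0.0734] psi 5.4 tilt 0.47 q [-0.13  0.64  1.83 -0.    0.68 -0.22] F [ 0.1 -0.1 -0.7] w 0.0357 20.0
.5141,.0452,.042,5.4 turn -0.0 shift [-0.3  2.2 31.4]
```

```bash
python3 -m pendant '[[[0,0,0.015,0,0,0,0],[0,0,0,0,0,0,0],[0,0,0,0,0,0,0],[0,0,0,0,0,0,0],[0,0,0,0,0,0,0]]]'
python3 plan.py .5141,.0452,.042,5.4
```

```text
time: 29.75
position: [0.5151, 0.0453, 0.0619]
tool_rot: [0.673, 0.74, 0.0, 0.0]
ft_force: [0.8, 1.6, 0.1]
grip_width: 0.0359
grip_force: 20.0
t 29.75 p [0.5151 0.0453 0.0619] psi 5.4 tilt 0.06 q [-0.13  0.66  1.84 -0.    0.64 -0.22] F [0.8 1.6 0.1] w 0.0359 20.0
.5141,.0452,.042,5.4 turn 0.0 shift [-0.  -1.  19.9]
```

```bash
python3 -m pendant '[[[0,-0.0007,0.01,0,0,0,0],[0,0,0.006,0,0,0,0],[0,0,0.003,0,0,0,0],[0,0,0.001,0,0,0,0],[0,0,0,0,0,0,0]]]'
python3 plan.py
python3 -m pendant '[[[0,0,0,0,0,0,0.8],[0,0,0,0,0,0,0.8],[0,0,0,0,0,0,0.8],[0,0,-0.04,0,0,0,0.8],[0,0,-0.05,0,0,0,0.8]]]'
python3 plan.py .525,.3625,.13,38 .525,.3625,.021,38; python3 nodes.py|grep scene
```

```text
time: 30.38
position: [0.5136, 0.0452, 0.0421]
tool_rot: [0.673, 0.74, -0.0, -0.0]
ft_force: [-2.2, -0.5, 8.1]
grip_width: 0.036
grip_force: 20.0
t 30.38 p [0.5136 0.0452 0.0421] psi 5.4 tilt 0.06 q [-0.13  0.7   1.85 -0.    0.6  -0.22] F [-2.2 -0.5  8.1] w 0.036 20.0
time: 31.0
position: [0.5132, 0.0452, 0.1312]
tool_rot: [0.673, 0.74, -0.001, -0.002]
ft_force: [0.9, -1.3, 0.7]
grip_width: 0.0683
grip_force: 0.0
t 31.0 p [0.5132 0.0452 0.1312] psi 5.4 tilt 0.21 q [-0.13  0.54  1.8   0.    0.81 -0.22] F [ 0.9 -1.3  0.7] w 0.0683 0.0
.525,.3625,.13,38 turn -32.6 shift [242.7 204.6   1.2]
.525,.3625,.021,38 turn 0.0 shift [  0.   0. 109.]
scene [446.5 243.6] [438, 236, 16, 16, 114] [array([446.3, 242.6]), array([14.8, 11.6]), np.float64(63.4)] [0.5312 0.3632 0.024 ] [0.521  0.3667 0.012 ]
```

```bash
python3 plan.py .525,.3625,.13,-52
python3 -m pendant '[[[0,0,0,0,0,9.6,0.8],[0,0,0,0,0,9.6,0.8],[0,0,0,0,0,9.6,0.8],[0,0,0,0,0,9.6,0.8],[0,0,0,0,0,9.5,0.8]]]'
python3 -m pendant '[[[0,0,0,0,0,9.5,0.8],[0.03,-0.03,0,0,0,0,0.8],[0.035,-0.04,0,0,0,0,0.8],[0.035,-0.043,0,0,0,0,0.8],[0.035,-0.043,0,0,0,0,0.8]]]'
python3 -m pendant '[[[0.035,-0.043,0,0,0,0,0.8],[0.035,-0.043,0,0,0,0,0.8],[0,0,0,0,0,0,0.8],[0,0,0,0,0,0,0.8],[0,0,0,0,0,0,0.8]]]'
python3 plan.py .525,.3625,.021,-52
```

```text
t 31.1 p [0.5175 0.0449 0.1356] psi 5.4 tilt 0.57 q [-0.13  0.53  1.8   0.    0.81 -0.22] F [ 0.7 -0.2 -0.6] w 0.069 0.0
.525,.3625,.13,-52 turn 57.4 shift [ 201.5 -245.7    5.6]
time: 31.72
position: [0.5135, 0.0453, 0.1305]
tool_rot: [0.916, 0.4, -0.001, -0.0]
ft_force: [0.4, -0.6, 0.2]
grip_width: 0.0696
grip_force: 0.0
time: 32.35
position: [0.524, 0.2527, 0.1304]
tool_rot: [0.946, 0.325, -0.001, 0.0]
ft_force: [0.5, 0.0, -0.9]
grip_width: 0.0697
grip_force: 0.0
time: 32.98
position: [0.5265, 0.3605, 0.1308]
tool_rot: [0.946, 0.325, -0.001, 0.0]
ft_force: [0.6, 0.3, 0.4]
grip_width: 0.0695
grip_force: 0.0
t 32.98 p [0.5265 0.3605 0.1308] psi -52.1 tilt 0.11 q [ 0.43  0.67  1.48 -0.    0.99  1.34] F [0.6 0.3 0.4] w 0.0695 0.0
.525,.3625,.021,-52 turn -0.1 shift [ 1.000e-01 -2.500e+00  1.098e+02]
```

```bash
python3 -m pendant '[[[0,-0.0025,0.04,0,0,0,0.8],[0,0,0.035,0,0,0,0.8],[0,0,0.025,0,0,0,0.8],[0,0,0.0095,0,0,0,0.8],[0,0,0,0,0,0,0.6]]]'
python3 -m pendant '[[[0,0,0,0,0,0,0.4],[0,0,0,0,0,0,0],[0,0,0,0,0,0,0],[0,0,0,0,0,0,0],[0,0,0,0,0,0,0]]]' 20
python3 -m pendant '[[[0,0,-0.02,0,0,0,0],[0,0,-0.04,0,0,0,0],[0,0,-0.05,0,0,0,0],[0,0,0,0,0,0,0],[0,0,0,0,0,0,0]]]'
python3 plan.py .5262,-.0856,.13,5.4 .5262,-.0856,.042,5.4
```

```text
time: 33.6
position: [0.5253, 0.3631, 0.0217]
tool_rot: [0.946, 0.325, -0.0, 0.0]
ft_force: [-0.0, -0.3, 0.1]
grip_width: 0.0654
grip_force: 0.0
time: 34.22
position: [0.5256, 0.3644, 0.0228]
tool_rot: [0.946, 0.326, 0.001, -0.0]
ft_force: [-0.7, -0.3, 5.0]
grip_width: 0.0374
grip_force: 19.0
time: 34.85
position: [0.5247, 0.3639, 0.1323]
tool_rot: [0.946, 0.326, -0.0, 0.0]
ft_force: [-0.2, -1.2, -0.4]
grip_width: 0.0373
grip_force: 19.0
t 34.85 p [0.5247 0.3639 0.1323] psi -52.0 tilt 0.02 q [ 0.43  0.67  1.48 -0.    0.99  1.34] F [-0.2 -1.2 -0.4] w 0.0373 19.0
.5262,-.0856,.13,5.4 turn -57.4 shift [-447.6  -40.8    2.3]
.5262,-.0856,.042,5.4 turn 0.0 shift [ 0.  0. 88.]
```

```bash
python3 -m pendant '[[[0,0,0,0,0,-9.6,0],[0,0,0,0,0,-9.6,0],[0,0,0,0,0,-9.6,0],[0,0,0,0,0,-9.6,0],[0,0,0,0,0,-9.5,0]]]'
python3 -m pendant '[[[-0.02,-0.0018,0,0,0,-9.5,0],[-0.04,-0.0036,0,0,0,0,0],[-0.05,-0.0046,0,0,0,0,0],[-0.05,-0.0046,0,0,0,0,0],[-0.05,-0.0046,0,0,0,0,0]]]'
python3 -m pendant '[[[-0.05,-0.0046,0,0,0,0,0],[-0.05,-0.0046,0,0,0,0,0],[-0.05,-0.0046,0,0,0,0,0],[-0.05,-0.0046,0,0,0,0,0],[-0.034,-0.003,0,0,0,0,0]]]'
python3 -m pendant '[[[0,0,0.03,0,0,0,0],[0,0,0.025,0,0,0,0],[0,0,0.01,0,0,0,0],[0,0,0,0,0,0,0],[0,0,0,0,0,0,0]]]'
python3 plan.py .5262,-.0856,.042,5.4
```

```text
time: 35.48
position: [0.5237, 0.3634, 0.1298]
tool_rot: [0.73, 0.683, -0.002, -0.001]
ft_force: [-0.4, 0.0, 0.2]
grip_width: 0.037
grip_force: 19.0
time: 36.1
position: [0.521, 0.1519, 0.1304]
tool_rot: [0.673, 0.74, -0.001, -0.001]
ft_force: [0.5, -0.7, 1.0]
grip_width: 0.0371
grip_force: 19.0
time: 36.72
position: [0.5218, -0.0834, 0.1304]
tool_rot: [0.674, 0.739, -0.001, -0.002]
ft_force: [0.9, 0.3, -0.9]
grip_width: 0.0371
grip_force: 19.0
time: 37.35
position: [0.5235, -0.0815, 0.0674]
tool_rot: [0.673, 0.74, 0.0, 0.0]
ft_force: [0.1, 0.1, -0.4]
grip_width: 0.0369
grip_force: 19.0
t 37.35 p [ 0.5235 -0.0815  0.0674] psi 5.4 tilt 0.04 q [-0.37  0.66  1.8  -0.    0.68 -0.46] F [ 0.1  0.1 -0.4] w 0.0369 19.0
.5262,-.0856,.042,5.4 turn 0.0 shift [-4.4  2.3 25.4]
```

```bash
python3 -m pendant '[[[-0.0044,0.0023,0,0,0,0,0],[0,0,0.01,0,0,0,0],[0,0,0.006,0,0,0,0],[0,0,0,0,0,0,0],[0,0,0,0,0,0,0]]]'
python3 plan.py .5262,-.0856,.042,5.4
python3 -m pendant '[[[0,0,0.005,0,0,0,0],[0,0,0.003,0,0,0,0],[0,0,0.001,0,0,0,0],[0,0,0,0,0,0,0],[0,0,0,0,0,0,0]]]'
python3 plan.py .5262,-.0856,.042,5.4
```

```text
time: 37.98
position: [0.5258, -0.0856, 0.0508]
tool_rot: [0.673, 0.74, -0.0, -0.0]
ft_force: [0.2, -0.1, -0.1]
grip_width: 0.0369
grip_force: 19.0
t 37.98 p [ 0.5258 -0.0856  0.0508] psi 5.4 tilt 0.02 q [-0.37  0.69  1.8  -0.    0.65 -0.47] F [ 0.2 -0.1 -0.1] w 0.0369 19.0
.5262,-.0856,.042,5.4 turn -0.0 shift [-0.   0.4  8.8]
time: 38.6
position: [0.526, -0.0856, 0.043]
tool_rot: [0.673, 0.74, 0.0, 0.0]
ft_force: [-1.1, 0.4, 9.8]
grip_width: 0.0355
grip_force: 20.0
t 38.6 p [ 0.526  -0.0856  0.043 ] psi 5.4 tilt 0.04 q [-0.37  0.71  1.8   0.    0.63 -0.47] F [-1.1  0.4  9.8] w 0.0355 20.0
.5262,-.0856,.042,5.4 turn -0.0 shift [-0.   0.2  1. ]
```

```bash
python3 -m pendant '[[[0,0,0,0,0,0,0.8],[0,0,0,0,0,0,0.8],[0,0,0,0,0,0,0.8],[0,0,-0.04,0,0,0,0.8],[0,0,-0.06,0,0,0,0.8]]]'
python3 -m pendant '[[[0,-0.03,-0.05,0,0,0,0.8],[0,-0.04,-0.05,0,0,0,0.8],[0,-0.04,-0.05,0,0,0,0.8],[0,-0.04,-0.04,0,0,0,0.7],[0,0,0,0,0,0,0.7]]]'
python3 - <<'E'
from h import *
s=snap('scene');t=snap('top')
a=s['img'][190:270,260:370,::-1];b=t['img'][140:240,285:360,::-1]
cv2.imwrite('pics/g5.png',np.hstack([cv2.resize(a,(550,400),interpolation=cv2.INTER_CUBIC),cv2.resize(b,(250,400),interpolation=cv2.INTER_CUBIC)]))
E
python3 plan.py .659,-.0065,.335,5.4 .659,-.0065,.257,5.4
```

```text
time: 39.22
position: [0.5245, -0.0853, 0.1411]
tool_rot: [0.673, 0.739, -0.001, -0.003]
ft_force: [1.7, 0.1, 0.4]
grip_width: 0.0686
grip_force: 0.0
time: 39.85
position: [0.3777, -0.1, 0.3321]
tool_rot: [0.674, 0.739, 0.001, 0.003]
ft_force: [0.1, 0.3, -0.2]
grip_width: 0.0626
grip_force: 0.0
t 39.95 p [ 0.3786 -0.0997  0.3296] psi 5.3 tilt 0.09 q [-0.55  0.07  1.83  0.    1.23 -0.64] F [-0.4 -0.5 -0.2] w 0.0613 0.0
.659,-.0065,.335,5.4 turn -0.1 shift [ 66.4 287.9  -5.4]
.659,-.0065,.257,5.4 turn 0.0 shift [ 0.  0. 78.]
```

View pics/g5.png

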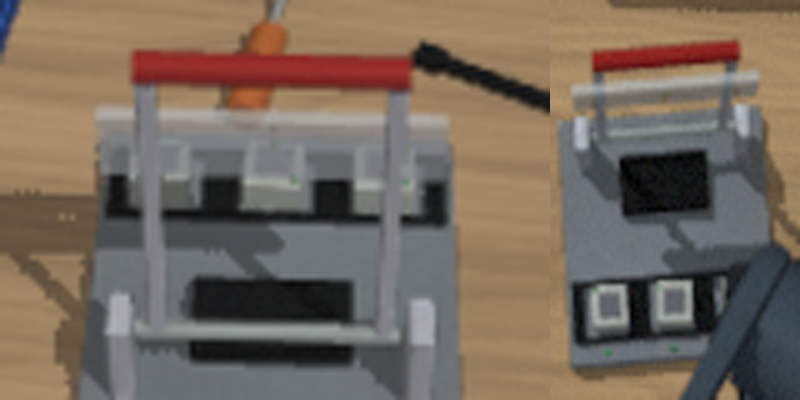

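All three nodes sit square in their nests and the arm stands upright. On to the handle.

```bash
python3 -m pendant '[[[0.0133,0.05,-0.002,0,0,0,0.6],[0.0133,0.06,-0.002,0,0,0,0.6],[0.0133,0.06,0,0,0,0,0.6],[0.0133,0.06,0,0,0,0,0.6],[0.0132,0.058,0,0,0,0,0.6]]]'
python3 -m pendant '[[[0,0,0,0,0,0,0.6],[0,0,0,0,0,0,0.6],[0,0,0,0,0,0,0.6],[0,0,0,0,0,0,0.6],[0,0,0,0,0,0,0.6]]]'
python3 plan.py .659,-.0065,.257,5.4
```

```text
time: 40.58
position: [0.6613, -0.0049, 0.3298]
tool_rot: [0.673, 0.74, -0.001, -0.002]
ft_force: [0.5, -1.4, 0.4]
grip_width: 0.0523
grip_force: 0.0
time: 41.2
position: [0.6584, -0.0068, 0.3343]
tool_rot: [0.673, 0.739, 0.0, 0.0]
ft_force: [0.9, 0.1, 0.4]
grip_width: 0.052
grip_force: 0.0
t 41.2 p [ 0.6584 -0.0068  0.3343] psi 5.4 tilt 0.05 q [-0.18  0.49  1.22 -0.    1.44 -0.27] F [0.9 0.1 0.4] w 0.052 0.0
.659,-.0065,.257,5.4 turn -0.0 shift [ 0.3  0.6 77.3]
```

```bash
python3 -m pendant '[[[0,0.0005,0.025,0,0,0,0.6],[0,0,0.025,0,0,0,0.6],[0,0,0.02,0,0,0,0.6],[0,0,0.0073,0,0,0,0.6],[0,0,0,0,0,0,0.4]]]'
python3 -m pendant '[[[0,0,0,0,0,0,0.3],[0,0,0,0,0,0,0.1],[0,0,0,0,0,0,0],[0,0,0,0,0,0,0],[0,0,0,0,0,0,0]]]' 30
python3 plan.py
```

```text
time: 41.82
position: [0.6593, -0.0065, 0.2564]
tool_rot: [0.673, 0.74, -0.0, -0.0]
ft_force: [0.2, 0.5, 1.1]
grip_width: 0.0476
grip_force: 0.0
time: 42.45
position: [0.6596, -0.0064, 0.2567]
tool_rot: [0.673, 0.74, 0.0, 0.0]
ft_force: [0.1, -0.0, 3.0]
grip_width: 0.0152
grip_force: 29.9
t 42.45 p [ 0.6596 -0.0064  0.2567] psi 5.4 tilt 0.04 q [-0.18  0.55  1.31 -0.    1.27 -0.27] F [ 0.1 -0.   3. ] w 0.0152 29.9
```

```bash
python3 -m pendant '[[[0,-0.0157,0.0006,0,0,0,0],[0,-0.0156,0.0018,0,0,0,0],[0,-0.0154,0.0031,0,0,0,0],[0,-0.0151,0.0043,0,0,0,0],[0,-0.0147,0.0054,0,0,0,0]]]' 40
python3 -m pendant '[[[0,-0.0143,0.0066,0,0,0,0],[0,-0.0137,0.0077,0,0,0,0],[0,-0.0131,0.0087,0,0,0,0],[0,-0.0123,0.0097,0,0,0,0],[0,-0.0115,0.0107,0,0,0,0]]]'
python3 plan.py
```

```text
time: 43.08
position: [0.5861, -0.0138, 0.2423]
tool_rot: [0.673, 0.74, 0.003, 0.004]
ft_force: [3.1, 1.3, 2.5]
grip_width: 0.0147
grip_force: 40.1
time: 43.7
position: [0.5224, -0.0203, 0.1989]
tool_rot: [0.673, 0.739, 0.003, 0.004]
ft_force: [4.7, 1.0, 1.9]
grip_width: 0.0142
grip_force: 40.0
t 43.7 p [ 0.5224 -0.0203  0.1989] psi 5.4 tilt 0.6 q [-0.25  0.43  1.73  0.    0.96 -0.35] F [4.7 1.  1.9] w 0.0142 40.0
```

```bash
python3 - <<'E'
from h import *
s=snap('scene');o=get_obs();p=np.array(o['position']);print(p,o['grip_width'])
cv2.imwrite('pics/g6.png',cv2.resize(s['img'][120:270,240:400,::-1],None,fx=4,fy=4,interpolation=cv2.INTER_CUBIC))
for d in(-.008,0,.008): print(d,proj(s,p+[0,0,d]))
for e in(-.06,.06): print('bar end pred',proj(s,p+[-.094*e,.9956*e,.008]))
E
```

```text
[ 0.52071613 -0.02041844  0.19738254] 0.014503259052633355
-0.008 [315.54474859 186.51843883]
0 [315.56437689 184.34866742]
0.008 [315.58420536 182.1572694 ]
bar end pred [293.11835235 181.42262435]
bar end pred [338.08169626 182.89451177]
```

View pics/g6.png

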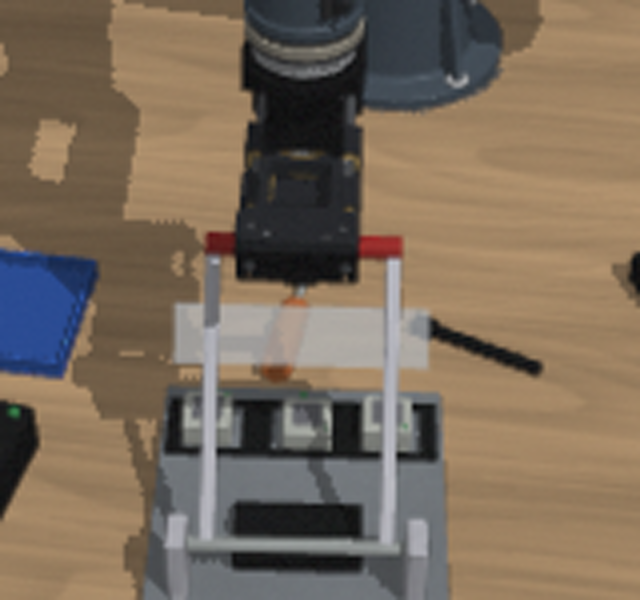

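```bash
python3 -m pendant '[[[0,-0.0107,0.0115,0,0,0,0],[0,-0.0097,0.0123,0,0,0,0],[0,-0.0087,0.0131,0,0,0,0],[0,-0.0077,0.0137,0,0,0,0],[0,-0.0066,0.0143,0,0,0,0]]]'
python3 -m pendant '[[[0,-0.0054,0.0147,0,0,0,0],[0,-0.0043,0.0151,0,0,0,0],[0,-0.0031,0.0154,0,0,0,0],[0,-0.0018,0.0156,0,0,0,0],[0,-0.0006,0.0137,0,0,0,0]]]'
python3 -m pendant '[[[0,0,0.001,0,0,0,0],[0,0,0.001,0,0,0,0],[0,0,0,0,0,0,0],[0,0,0,0,0,0,0],[0,0,0,0,0,0,0]]]'
python3 - <<'E'
from h import *
s=snap('scene');o=get_obs();print(o['position'],o['grip_width'],o['ft_force'])
cv2.imwrite('pics/g7.png',cv2.resize(s['img'][120:270,240:400,::-1],None,fx=4,fy=4,interpolation=cv2.INTER_CUBIC))
for th in(1.4,1.47,1.57):
  c=np.array([.6597,-.0073,.065]);f=np.array([.9956,.094,0])
  print(th,[proj(s,c-.2*np.sin(th)*f+[0,0,.2*np.cos(th)]+np.array([-.094,.9956,0])*e).round(1) for e in(-.05,.05)])
E
```

```text
time: 44.38
position: [0.4784, -0.0248, 0.1338]
tool_rot: [0.673, 0.74, 0.002, 0.004]
ft_force: [2.2, -1.2, 6.4]
grip_width: 0.0138
grip_force: 39.3
time: 45.0
position: [0.4608, -0.0265, 0.0586]
tool_rot: [0.672, 0.74, -0.0, 0.001]
ft_force: [-3.5, -6.6, 7.8]
grip_width: 0.0132
grip_force: 39.2
time: 45.62
position: [0.4607, -0.0265, 0.0569]
tool_rot: [0.672, 0.74, -0.0, 0.001]
ft_force: [-2.8, -6.6, 6.6]
grip_width: 0.0133
grip_force: 39.5
[ 0.46068833 -0.02647418  0.05694024] 0.013080986988246498 [-2.90889127 -6.53021613  6.37203765]
1.4 [array([299.1, 194.9]), array([333.1, 196. ])]
1.47 [array([299.3, 197.8]), array([333. , 198.9])]
1.57 [array([299.4, 202.2]), array([332.7, 203.3])]
```

View pics/g7.png

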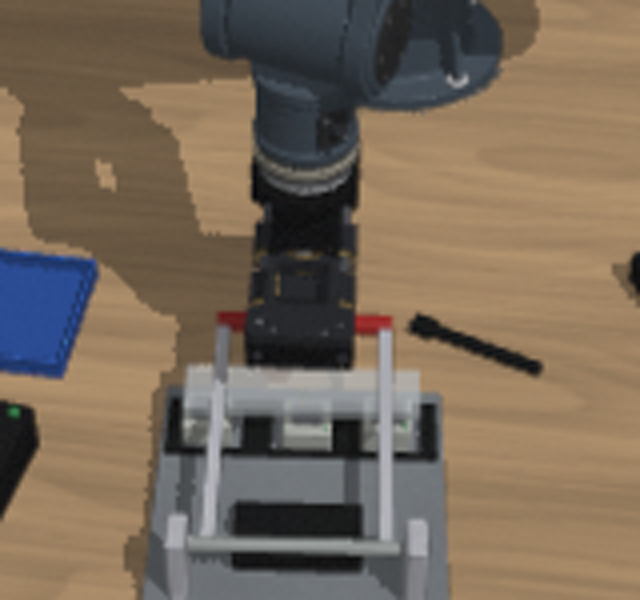

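The bar is at about (232,320)/(375,323) in the crop, which puts the arm near 1.52 rad. I'll press a few mm more and hold.

```bash
python3 -m pendant '[[[0,0,0.002,0,0,0,0],[0,0,0.002,0,0,0,0],[0,0,0.002,0,0,0,0],[0,0,0,0,0,0,0],[0,0,0,0,0,0,0]]]'
python3 -m pendant '[[[0,0,0,0,0,0,0],[0,0,0,0,0,0,0],[0,0,0,0,0,0,0],[0,0,0,0,0,0,0],[0,0,0,0,0,0,0]]]'
python3 - <<'E'
from h import *
s=snap('scene');o=get_obs();print(o['position'],o['grip_width'],o['ft_force'])
im=s['img'].astype(int);m=(im[...,0]>110)&(im[...,1]<60)&(im[...,2]<60)
for a,b in((293,300),(330,338)):
  yy,xx=np.nonzero(m[190:212,a:b]);print(xx.mean()+a,yy.mean()+190)
E
```

```text
time: 46.3
position: [0.4605, -0.0265, 0.0509]
tool_rot: [0.672, 0.74, -0.001, 0.001]
ft_force: [-4.2, -6.5, 7.1]
grip_width: 0.0135
grip_force: 39.6
time: 46.92
position: [0.4605, -0.0265, 0.0509]
tool_rot: [0.672, 0.74, -0.001, 0.001]
ft_force: [-3.7, -6.0, 7.0]
grip_width: 0.0133
grip_force: 39.6
[ 0.46050013 -0.02649009  0.05093577] 0.013781997353991885 [-3.35872315 -7.20754066  6.57893166]
294.0 200.0
332.6333333333333 201.73333333333332
```

```bash
python3 -m pendant '[[[0,0,0.002,0,0,0,0],[0,0,0.002,0,0,0,0],[0,0,0.001,0,0,0,0],[0,0,0,0,0,0,0],[0,0,0,0,0,0,0]]]'
python3 -m pendant '[[[0,0,0,0,0,0,0],[0,0,0,0,0,0,0],[0,0,0,0,0,0,0],[0,0,0,0,0,0,0],[0,0,0,0,0,0,0]]]'
python3 - <<'E'
from h import *
s=snap('scene');o=get_obs();print(o['position'],o['grip_width'],o['ft_force'])
im=s['img'].astype(int);m=(im[...,0]>110)&(im[...,1]<60)&(im[...,2]<60)
for a,b in((293,300),(330,338)):
  yy,xx=np.nonzero(m[190:212,a:b]);print(xx.mean()+a,yy.mean()+190)
E
```

```text
time: 47.6
position: [0.4605, -0.0265, 0.0462]
tool_rot: [0.672, 0.74, -0.0, 0.001]
ft_force: [-4.1, -7.9, 9.6]
grip_width: 0.0134
grip_force: 39.3
time: 48.22
position: [0.4605, -0.0265, 0.0462]
tool_rot: [0.672, 0.74, -0.0, 0.001]
ft_force: [-4.5, -7.6, 9.8]
grip_width: 0.0134
grip_force: 39.3
[ 0.4604959  -0.02647431  0.04620394] 0.013353210167330506 [-4.37380507 -6.73863443  9.79301962]
nan nan
332.6333333333333 202.73333333333332<stdin>:5: RuntimeWarning: Mean of empty slice.
  ret = ret.dtype.type(ret / rcount)
```

```bash
python3 -m pendant '[[[0,0.0001,-0.004,0,0,0,0],[0,0.0004,-0.0078,0,0,0,0],[0,0.0007,-0.0078,0,0,0,0],[0,0.001,-0.0078,0,0,0,0],[0,0.0014,-0.0077,0,0,0,0]]]'
python3 -m pendant '[[[0,0.0017,-0.0076,0,0,0,0],[0,0.002,-0.0076,0,0,0,0],[0,0.0023,-0.0075,0,0,0,0],[0,0.0026,-0.0074,0,0,0,0],[0,0.0028,-0.0073,0,0,0,0]]]'
python3 -m pendant '[[[0,0.0031,-0.0072,0,0,0,0],[0,0.0034,-0.0071,0,0,0,0],[0,0.0037,-0.0069,0,0,0,0],[0,0.004,-0.0068,0,0,0,0],[0,0.0042,-0.0066,0,0,0,0]]]'
python3 -m pendant '[[[0,0.0045,-0.0065,0,0,0,0],[0,0.0047,-0.0063,0,0,0,0],[0,0.005,-0.0061,0,0,0,0],[0,0.0052,-0.0059,0,0,0,0],[0,0.0054,-0.0057,0,0,0,0]]]'
python3 plan.py
```

```text
time: 48.9
position: [0.4633, -0.0261, 0.0809]
tool_rot: [0.672, 0.74, -0.001, -0.0]
ft_force: [-2.7, -6.5, 3.6]
grip_width: 0.0137
grip_force: 40.2
time: 49.52
position: [0.4736, -0.025, 0.1181]
tool_rot: [0.672, 0.74, -0.002, -0.001]
ft_force: [-4.4, -6.5, 3.8]
grip_width: 0.0137
grip_force: 40.3
time: 50.15
position: [0.4906, -0.0232, 0.1525]
tool_rot: [0.672, 0.74, -0.003, -0.002]
ft_force: [-4.6, -5.1, 5.4]
grip_width: 0.013
grip_force: 40.3
time: 50.78
position: [0.5141, -0.0207, 0.1831]
tool_rot: [0.672, 0.74, -0.004, -0.003]
ft_force: [-8.3, -5.6, 8.1]
grip_width: 0.0129
grip_force: 40.5
t 50.77 p [ 0.5141 -0.0207  0.1831] psi 5.5 tilt 0.59 q [-0.25  0.46  1.75 -0.01  0.94 -0.35] F [-8.3 -5.6  8.1] w 0.0129 40.5
```

```bash
python3 -m pendant '[[[0,0.0056,-0.0055,0,0,0,0],[0,0.0058,-0.0052,0,0,0,0],[0,0.006,-0.005,0,0,0,0],[0,0.0062,-0.0047,0,0,0,0],[0,0.0065,-0.0045,0,0,0,0]]]'
python3 -m pendant '[[[0,0.0066,-0.0042,0,0,0,0],[0,0.0068,-0.004,0,0,0,0],[0,0.0069,-0.0037,0,0,0,0],[0,0.0071,-0.0034,0,0,0,0],[0,0.0072,-0.0031,0,0,0,0]]]'
python3 -m pendant '[[[0,0.0073,-0.0028,0,0,0,0],[0,0.0074,-0.0026,0,0,0,0],[0,0.0075,-0.0023,0,0,0,0],[0,0.0076,-0.002,0,0,0,0],[0,0.0077,-0.0017,0,0,0,0]]]'
python3 -m pendant '[[[0,0.0077,-0.0014,0,0,0,0],[0,0.0078,-0.001,0,0,0,0],[0,0.0078,-0.0007,0,0,0,0],[0,0.0078,-0.0004,0,0,0,0],[0,0.0078,-0.0001,0,0,0,0]]]'
python3 - <<'E'
from h import *
s=snap('scene');cv2.imwrite('pics/g8.png',cv2.resize(s['img'][120:270,240:400,::-1],None,fx=4,fy=4,interpolation=cv2.INTER_CUBIC))
E
python3 plan.py
```

```text
time: 51.4
position: [0.5438, -0.0177, 0.2088]
tool_rot: [0.672, 0.74, -0.004, -0.003]
ft_force: [-9.4, -3.4, 11.9]
grip_width: 0.0131
grip_force: 40.5
time: 52.02
position: [0.5801, -0.0141, 0.2289]
tool_rot: [0.673, 0.74, -0.002, -0.001]
ft_force: [-7.6, -1.0, 16.9]
grip_width: 0.0133
grip_force: 40.5
time: 52.65
position: [0.6198, -0.0103, 0.2413]
tool_rot: [0.673, 0.74, -0.0, 0.001]
ft_force: [-4.7, -0.1, 15.7]
grip_width: 0.0136
grip_force: 40.6
time: 53.28
position: [0.6599, -0.0065, 0.2454]
tool_rot: [0.673, 0.74, 0.001, 0.002]
ft_force: [-3.0, 1.6, 13.5]
grip_width: 0.0132
grip_force: 40.6
t 53.33 p [ 0.6608 -0.0064  0.2452] psi 5.4 tilt 0.3 q [-0.18  0.56  1.33  0.    1.25 -0.27] F [-2.3  1.1 15.5] w 0.0135 40.4
```

View pics/g8.png

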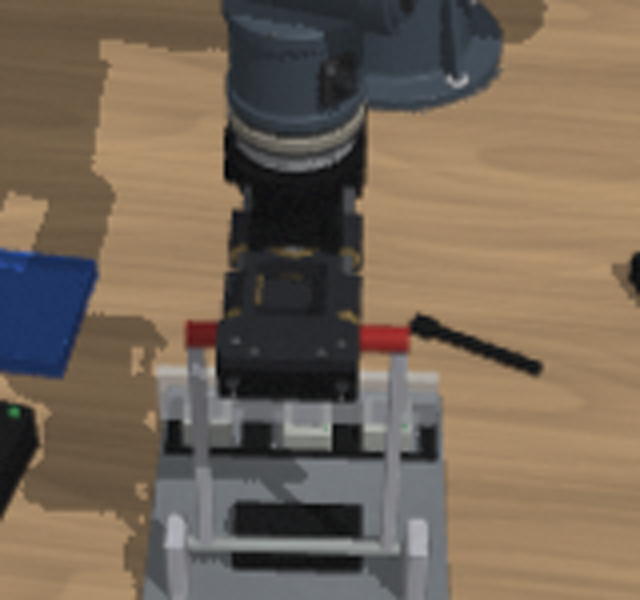

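The bar is back at row about 203.5, as at the start, so the press is upright. Releasing.

```bash
python3 -m pendant '[[[0,0,-0.003,0,0,0,0],[0,0,0,0,0,0,0.2],[0,0,0,0,0,0,0.5],[0,0,0,0,0,0,0.5],[0,0,0,0,0,0,0.5]]]'
python3 -m pendant '[[[0,0,-0.02,0,0,0,0.5],[0,0,-0.03,0,0,0,0.5],[0,0,-0.04,0,0,0,0.5],[0,-0.03,0,0,0,0,0.6],[0,-0.05,0,0,0,0,0.8]]]'
python3 plan.py .5203,-.0205,.33,5.4 .5203,-.0205,.13,5.4 .5203,-.0205,.042,5.4
```

```text
time: 53.95
position: [0.6585, -0.0064, 0.2437]
tool_rot: [0.673, 0.74, -0.0, -0.0]
ft_force: [0.3, -0.1, 0.5]
grip_width: 0.0386
grip_force: 0.0
time: 54.58
position: [0.5795, -0.0143, 0.3344]
tool_rot: [0.673, 0.74, 0.001, 0.001]
ft_force: [-1.0, 0.6, 0.4]
grip_width: 0.055
grip_force: 0.0
t 54.58 p [ 0.5795 -0.0143  0.3344] psi 5.4 tilt 0.14 q [-0.22  0.36  1.42 -0.    1.35 -0.31] F [-1.   0.6  0.4] w 0.055 0.0
.5203,-.0205,.33,5.4 turn 0.0 shift [ -0.6 -59.5   4.4]
.5203,-.0205,.13,5.4 turn 0.0 shift [  0.   0. 200.]
.5203,-.0205,.042,5.4 turn 0.0 shift [ 0.  0. 88.]
```

```bash
python3 plan.py .5262,-.0856,.334,5.4
python3 -m pendant '[[[-0.02,-0.02,0.02,0,0,0,0.8],[-0.022,-0.02,0.03,0,0,0,0.8],[-0.024,-0.02,0.05,0,0,0,0.8],[0,0,0.05,0,0,0,0.8],[0,0,0.05,0,0,0,0.8]]]'
python3 -m pendant '[[[0,0,0.02,0,0,0,0.8],[0,0,0,0,0,0,0.8],[0,0,0,0,0,0,0.8],[0,0,0,0,0,0,0.8],[0,0,0,0,0,0,0.8]]]'
python3 plan.py .5262,-.0856,.042,5.4
```

```text
t 54.58 p [ 0.5795 -0.0143  0.3344] psi 5.4 tilt 0.14 q [-0.22  0.36  1.42 -0.    1.35 -0.31] F [-1.   0.6  0.4] w 0.055 0.0
.5262,-.0856,.334,5.4 turn 0.0 shift [-66.  -59.8   0.4]
time: 55.2
position: [0.5257, -0.086, 0.1332]
tool_rot: [0.674, 0.739, 0.0, 0.001]
ft_force: [1.4, -0.6, 0.1]
grip_width: 0.0697
grip_force: 0.0
time: 55.82
position: [0.5262, -0.0855, 0.1152]
tool_rot: [0.673, 0.74, 0.0, 0.001]
ft_force: [0.0, 0.3, -0.6]
grip_width: 0.0698
grip_force: 0.0
t 55.83 p [ 0.5262 -0.0855  0.1152] psi 5.4 tilt 0.13 q [-0.37  0.58  1.77 -0.    0.79 -0.47] F [ 0.   0.3 -0.6] w 0.0698 0.0
.5262,-.0856,.042,5.4 turn -0.0 shift [-0.1  0.  73.2]
```

```bash
python3 -m pendant '[[[0,0,0.03,0,0,0,0.8],[0,0,0.025,0,0,0,0.8],[0,0,0.012,0,0,0,0.8],[0,0,0.006,0,0,0,0.8],[0,0,0,0,0,0,0.5]]]' 20
python3 -m pendant '[[[0,0,0,0,0,0,0.4],[0,0,0,0,0,0,0],[0,0,0,0,0,0,0],[0,0,0,0,0,0,0],[0,0,0,0,0,0,0]]]' 20
python3 -m pendant '[[[0,0,-0.02,0,0,0,0],[0,0,-0.04,0,0,0,0],[0,0,-0.045,0,0,0,0],[0,0,0,0,0,5.4,0],[0,0,0,0,0,0,0]]]'
python3 plan.py .415,-.362,.147,0 .415,-.362,.027,0
```

```text
time: 56.45
position: [0.5258, -0.0854, 0.0414]
tool_rot: [0.673, 0.74, 0.0, 0.0]
ft_force: [0.6, -0.3, 0.3]
grip_width: 0.065
grip_force: 0.0
time: 57.08
position: [0.5258, -0.0854, 0.0415]
tool_rot: [0.673, 0.74, 0.0, 0.0]
ft_force: [-0.5, 0.8, 3.2]
grip_width: 0.0357
grip_force: 20.0
time: 57.7
position: [0.5254, -0.0852, 0.1465]
tool_rot: [0.707, 0.707, 0.0, 0.0]
ft_force: [-0.2, -0.2, -1.5]
grip_width: 0.0356
grip_force: 20.0
t 57.7 p [ 0.5254 -0.0852  0.1465] psi 0.1 tilt 0.02 q [-0.37  0.53  1.75 -0.    0.86 -0.37] F [-0.2 -0.2 -1.5] w 0.0356 20.0
.415,-.362,.147,0 turn 0.1 shift [-276.8 -110.4   -0.5]
.415,-.362,.027,0 turn 0.0 shift [  0.   0. 120.]
```

```bash
python3 -m pendant '[[[-0.046,-0.0184,0,0,0,0,0],[-0.046,-0.0184,0,0,0,0,0],[-0.046,-0.0184,0,0,0,0,0],[-0.046,-0.0184,0,0,0,0,0],[-0.046,-0.0184,0,0,0,0,0]]]'
python3 -m pendant '[[[-0.0468,-0.0184,0,0,0,0,0],[0,0,0.03,0,0,0,0],[0,0,0.03,0,0,0,0],[0,0,0,0,0,0,0],[0,0,0,0,0,0,0]]]'
python3 - <<'E'
from h import *
t=snap('top');s=snap('scene')
cv2.imwrite('pics/g9.png',np.hstack([cv2.resize(t['img'][200:300,360:460,::-1],(400,400),interpolation=cv2.INTER_CUBIC),cv2.resize(s['img'][150:250,160:260,::-1],(400,400),interpolation=cv2.INTER_CUBIC)]))
E
python3 plan.py .415,-.362,.027,0
```

```text
time: 58.32
position: [0.4322, -0.3162, 0.145]
tool_rot: [0.707, 0.708, 0.0, -0.001]
ft_force: [0.4, -0.7, 0.6]
grip_width: 0.0359
grip_force: 20.0
time: 58.95
position: [0.4152, -0.3621, 0.0862]
tool_rot: [0.707, 0.707, 0.0, -0.0]
ft_force: [0.3, -0.3, -1.0]
grip_width: 0.0355
grip_force: 20.0
t 59.05 p [ 0.4157 -0.3625  0.0871] psi 0.0 tilt 0.11 q [-0.92  0.64  1.74 -0.    0.76 -0.92] F [ 0.2 -1.3 -0.1] w 0.036 20.0
.415,-.362,.027,0 turn 0.0 shift [ 0.5 -0.7 60.1]
```

View pics/g9.png

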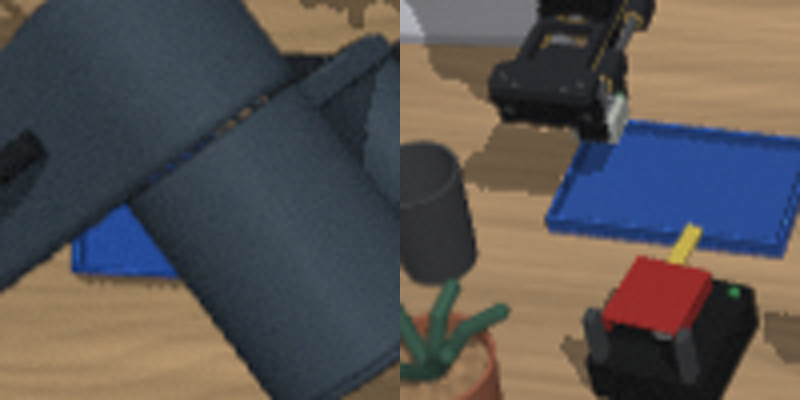

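The node hangs over the tray's pen-pot end and the guard is still shut. Lowering.

```bash
python3 -m pendant '[[[0,0,0.03,0,0,0,0],[0,0,0.016,0,0,0,0],[0,0,0.008,0,0,0,0],[0,0,0.005,0,0,0,0],[0,0,0.002,0,0,0,0]]]'
python3 -m pendant '[[[0,0,0,0,0,0,0],[0,0,0,0,0,0,0.5],[0,0,0,0,0,0,0.55],[0,0,0,0,0,0,0.55],[0,0,-0.02,0,0,0,0.55]]]'
python3 -m pendant '[[[0,0,-0.04,0,0,0,0.6],[0,0,-0.05,0,0,0,0.8],[0.03,0.012,0,0,0,-5.4,0.8],[0.04,0.014,0,0,0,0,0.8],[0,0,0,0,0,0,0.8]]]'
python3 plan.py .5203,-.0205,.11,5.4
```

```text
time: 59.68
position: [0.4153, -0.3623, 0.0255]
tool_rot: [0.707, 0.707, -0.0, 0.0]
ft_force: [-1.9, 2.3, 13.2]
grip_width: 0.0356
grip_force: 20.0
time: 60.3
position: [0.4143, -0.3612, 0.0442]
tool_rot: [0.707, 0.707, 0.0, -0.002]
ft_force: [-0.3, 0.5, -0.8]
grip_width: 0.0475
grip_force: 0.0
time: 60.92
position: [0.4368, -0.2877, 0.1352]
tool_rot: [0.672, 0.741, 0.0, -0.001]
ft_force: [0.4, 0.2, 0.9]
grip_width: 0.0693
grip_force: 0.0
t 60.92 p [ 0.4368 -0.2877  0.1352] psi 5.6 tilt 0.16 q [-0.8   0.54  1.78  0.    0.83 -0.89] F [0.4 0.2 0.9] w 0.0693 0.0
.5203,-.0205,.11,5.4 turn 0.2 shift [258.2 108.3  25.2]
```

```bash
python3 -m pendant '[[[0.05,0.0217,0,0,0,0,0.8],[0.052,0.0217,0,0,0,0,0.8],[0.052,0.0217,0,0,0,0,0.8],[0.052,0.0217,0,0,0,0,0.8],[0.052,0.0215,0,0,0,0,0.8]]]'
python3 -m pendant '[[[0,0,0.025,0,0,0,0.8],[0,0,0,0,0,0,0.8],[0,0,0,0,0,0,0.8],[0,0,0,0,0,0,0.8],[0,0,0,0,0,0,0.8]]]'
python3 plan.py .5203,-.0205,.042,5.4;python3 - <<'E'
from h import *
s=snap('scene')
cv2.imwrite('pics/g10.png',np.hstack([cv2.resize(s['img'][150:250,160:260,::-1],(400,400),interpolation=cv2.INTER_CUBIC),cv2.resize(s['img'][180:280,260:360,::-1],(400,400),interpolation=cv2.INTER_CUBIC)]))
E
```

```text
time: 61.55
position: [0.522, -0.0232, 0.1352]
tool_rot: [0.673, 0.739, 0.0, 0.001]
ft_force: [0.4, -0.6, 0.2]
grip_width: 0.0695
grip_force: 0.0
time: 62.18
position: [0.5212, -0.0248, 0.1107]
tool_rot: [0.674, 0.739, 0.0, 0.001]
ft_force: [-0.1, 0.0, 0.4]
grip_width: 0.0699
grip_force: 0.0
t 62.17 p [ 0.5212 -0.0248  0.1107] psi 5.3 tilt 0.07 q [-0.26  0.58  1.8  -0.    0.76 -0.35] F [-0.1  0.   0.4] w 0.0699 0.0
.5203,-.0205,.042,5.4 turn -0.1 shift [ 4.3 -0.5 68.7]
```

View pics/g10.png

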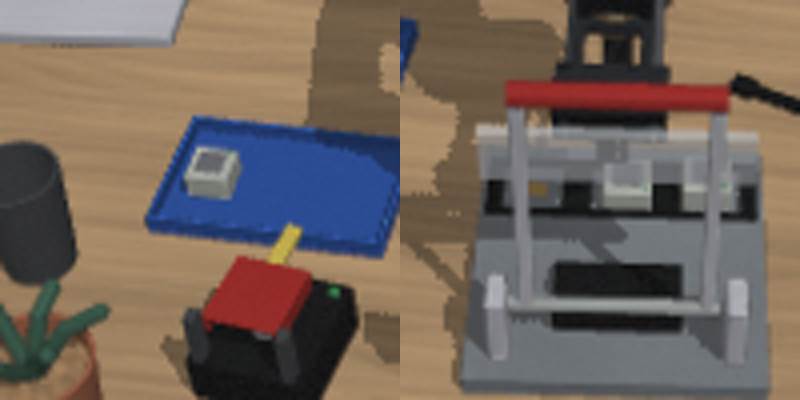

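The first node sits flat inside the tray, at (212,172) in the left crop. Two nodes are left in the nests and the press arm is upright. Next is the middle one.

```bash
python3 -m pendant '[[[0.0043,-0.0005,0.03,0,0,0,0.8],[0,0,0.02,0,0,0,0.8],[0,0,0.012,0,0,0,0.8],[0,0,0.006,0,0,0,0.8],[0,0,0,0,0,0,0.5]]]' 20
python3 -m pendant '[[[0,0,0,0,0,0,0.4],[0,0,0,0,0,0,0],[0,0,0,0,0,0,0],[0,0,0,0,0,0,0],[0,0,0,0,0,0,0]]]' 20
python3 -m pendant '[[[0,0,-0.02,0,0,0,0],[0,0,-0.04,0,0,0,0],[0,0,-0.045,0,0,0,0],[0,0,0,0,0,5.4,0],[0,0,0,0,0,0,0]]]'
python3 plan.py .415,-.307,.147,0
```

```text
time: 62.85
position: [0.52, -0.0198, 0.0421]
tool_rot: [0.673, 0.74, -0.0, -0.0]
ft_force: [0.5, 0.9, -0.5]
grip_width: 0.0655
grip_force: 0.0
time: 63.48
position: [0.5206, -0.0199, 0.0426]
tool_rot: [0.673, 0.74, 0.0, 0.001]
ft_force: [0.4, -0.1, 4.1]
grip_width: 0.0357
grip_force: 20.0
time: 64.1
position: [0.5194, -0.0195, 0.1474]
tool_rot: [0.707, 0.707, -0.0, -0.0]
ft_force: [0.7, -1.1, -1.0]
grip_width: 0.0356
grip_force: 20.0
t 64.1 p [ 0.5194 -0.0195  0.1474] psi 0.1 tilt 0.03 q [-0.25  0.51  1.78 -0.    0.85 -0.25] F [ 0.7 -1.1 -1. ] w 0.0356 20.0
.415,-.307,.147,0 turn 0.1 shift [-287.5 -104.4    0.4]
```

```bash
python3 -m pendant '[[[-0.048,-0.0174,0,0,0,0,0],[-0.048,-0.0174,0,0,0,0,0],[-0.048,-0.0174,0,0,0,0,0],[-0.048,-0.0174,0,0,0,0,0],[-0.048,-0.0174,0,0,0,0,0]]]'
python3 -m pendant '[[[-0.0475,-0.0174,0,0,0,0,0],[0,0,0.03,0,0,0,0],[0,0,0.03,0,0,0,0],[0,0,0,0,0,0,0],[0,0,0,0,0,0,0]]]'
python3 plan.py .415,-.307,.027,0
```

```text
time: 64.72
position: [0.4315, -0.2605, 0.1461]
tool_rot: [0.707, 0.708, 0.0, -0.001]
ft_force: [1.0, 0.6, -0.4]
grip_width: 0.036
grip_force: 20.0
time: 65.35
position: [0.4155, -0.307, 0.0872]
tool_rot: [0.707, 0.707, 0.0, -0.0]
ft_force: [-0.4, -0.3, -1.0]
grip_width: 0.0359
grip_force: 20.0
t 65.35 p [ 0.4155 -0.307   0.0872] psi 0.0 tilt 0.04 q [-0.85  0.61  1.83 -0.    0.7  -0.85] F [-0.4 -0.3 -1. ] w 0.0359 20.0
.415,-.307,.027,0 turn 0.0 shift [ 0.  -0.5 60.2]
```

```bash
python3 -m pendant '[[[0,0,0.03,0,0,0,0],[0,0,0.016,0,0,0,0],[0,0,0.008,0,0,0,0],[0,0,0.005,0,0,0,0],[0,0,0.001,0,0,0,0]]]'
python3 -m pendant '[[[0,0,0,0,0,0,0],[0,0,0,0,0,0,0.5],[0,0,0,0,0,0,0.55],[0,0,0,0,0,0,0.55],[0,0,-0.02,0,0,0,0.55]]]'
python3 -m pendant '[[[0,0,-0.04,0,0,0,0.6],[0,0,-0.05,0,0,0,0.8],[0.03,0.012,0,0,0,-5.4,0.8],[0.04,0.014,0,0,0,0,0.8],[0.04,0.014,0,0,0,0,0.8]]]'
python3 -m pendant '[[[0.05,0.012,0,0,0,0,0.8],[0.05,0.014,0,0,0,0,0.8],[0.05,0.014,0,0,0,0,0.8],[0.05,0.014,0,0,0,0,0.8],[0,0,0,0,0,0,0.8]]]'
python3 plan.py .5141,.0452,.11,5.4
```

```text
time: 65.97
position: [0.4157, -0.3073, 0.0273]
tool_rot: [0.707, 0.707, -0.0, 0.0]
ft_force: [-0.2, -0.4, -1.0]
grip_width: 0.0362
grip_force: 20.0
time: 66.6
position: [0.4148, -0.3064, 0.0464]
tool_rot: [0.707, 0.707, 0.0, -0.002]
ft_force: [0.4, 0.6, 0.4]
grip_width: 0.0479
grip_force: 0.0
time: 67.22
position: [0.4481, -0.194, 0.1375]
tool_rot: [0.673, 0.739, 0.0, 0.0]
ft_force: [0.1, -0.7, -0.1]
grip_width: 0.0689
grip_force: 0.0
time: 67.85
position: [0.4825, 0.0125, 0.1372]
tool_rot: [0.671, 0.742, 0.0, -0.0]
ft_force: [-0.7, 0.2, -0.3]
grip_width: 0.0701
grip_force: 0.0
t 67.85 p [0.4825 0.0125 0.1372] psi 5.7 tilt 0.03 q [-0.21  0.49  1.88  0.    0.77 -0.31] F [-0.7  0.2 -0.3] w 0.0701 0.0
.5141,.0452,.11,5.4 turn 0.3 shift [29.6 34.5 27.2]
```

```bash
python3 -m pendant '[[[0.0295,0.0345,0,0,0,0.3,0.8],[0,0,0.025,0,0,0,0.8],[0,0,0.02,0,0,0,0.8],[0,0,0,0,0,0,0.8],[0,0,0,0,0,0,0.8]]]'
python3 plan.py .5141,.0452,.042,5.4
python3 -m pendant '[[[0,0,0.025,0,0,0,0.8],[0,0,0.016,0,0,0,0.8],[0,0,0.006,0,0,0,0.8],[0,0,0.003,0,0,0,0.8],[0,0,0,0,0,0,0.5]]]' 20
python3 -m pendant '[[[0,0,0,0,0,0,0.4],[0,0,0,0,0,0,0],[0,0,0,0,0,0,0],[0,0,0,0,0,0,0],[0,0,0,0,0,0,0]]]' 20
python3 -m pendant '[[[0,0,-0.02,0,0,0,0],[0,0,-0.04,0,0,0,0],[0,0,-0.045,0,0,0,0],[0,0,0,0,0,5.4,0],[0,0,0,0,0,0,0]]]'
python3 plan.py .415,-.252,.147,0
```

```text
time: 68.47
position: [0.5148, 0.0411, 0.0926]
tool_rot: [0.675, 0.737, 0.0, 0.0]
ft_force: [1.3, 0.1, -0.3]
grip_width: 0.0695
grip_force: 0.0
t 68.47 p [0.5148 0.0411 0.0926] psi 5.0 tilt 0.04 q [-0.14  0.6   1.82 -0.    0.71 -0.22] F [ 1.3  0.1 -0.3] w 0.0695 0.0
.5141,.0452,.042,5.4 turn -0.4 shift [ 4.2 -0.3 50.6]
time: 69.1
position: [0.5147, 0.0419, 0.0424]
tool_rot: [0.675, 0.738, 0.0, 0.0]
ft_force: [0.0, 0.6, 0.9]
grip_width: 0.065
grip_force: 0.0
time: 69.72
position: [0.5145, 0.0419, 0.0423]
tool_rot: [0.675, 0.738, 0.0, 0.0]
ft_force: [-0.6, 0.3, 2.8]
grip_width: 0.0359
grip_force: 20.0
time: 70.35
position: [0.5143, 0.0419, 0.1475]
tool_rot: [0.709, 0.706, 0.0, 0.0]
ft_force: [0.6, -0.1, -0.9]
grip_width: 0.0361
grip_force: 20.0
t 70.35 p [0.5143 0.0419 0.1475] psi -0.2 tilt 0.03 q [-0.14  0.51  1.79 -0.    0.84 -0.13] F [ 0.6 -0.1 -0.9] w 0.0361 20.0
.415,-.252,.147,0 turn -0.2 shift [-293.9  -99.3    0.5]
```

```bash
python3 -m pendant '[[[-0.049,-0.0165,0,0,0,0,0],[-0.049,-0.0165,0,0,0,0,0],[-0.049,-0.0165,0,0,0,0,0],[-0.049,-0.0165,0,0,0,0,0],[-0.049,-0.0165,0,0,0,0,0]]]'
python3 -m pendant '[[[-0.049,-0.0165,0,0,0,0,0],[0,0,0.03,0,0,0,0],[0,0,0.03,0,0,0,0],[0,0,0,0,0,0,0],[0,0,0,0,0,0,0]]]'
python3 plan.py .415,-.254,.027,0
python3 -m pendant '[[[0,0,0.03,0,0,0,0],[0,0,0.016,0,0,0,0],[0,0,0.008,0,0,0,0],[0,0,0.005,0,0,0,0],[0,0,0.001,0,0,0,0]]]'
python3 -m pendant '[[[0,0,0,0,0,0,0],[0,0,0,0,0,0,0.5],[0,0,0,0,0,0,0.55],[0,0,0,0,0,0,0.55],[0,0,-0.02,0,0,0,0.55]]]'
python3 -m pendant '[[[0,0,-0.04,0,0,0,0.6],[0,0,-0.05,0,0,0,0.8],[0.04,0,-0.03,0,0,0,0.8],[0.05,0,-0.03,0,0,0,0.8],[0.05,0,0,0,0,0,0.8]]]'
python3 -m pendant '[[[0.05,0,0,0,0,0,0.8],[0.05,0,0,0,0,0,0.8],[0.05,0,0,0,0,0,0.8],[0.05,0,0,0,0,0,0.8],[0,0,0,0,0,0,0.8]]]'
python3 - <<'E'
from h import *
s=snap('scene');t=snap('top')
cv2.imwrite('pics/g11.png',np.hstack([cv2.resize(s['img'][150:270,160:360,::-1],(500,300),interpolation=cv2.INTER_CUBIC),cv2.resize(t['img'][175:275,370:450,::-1],(240,300),interpolation=cv2.INTER_CUBIC)]))
E
```

```text
time: 70.97
position: [0.4294, -0.2038, 0.1463]
tool_rot: [0.708, 0.706, -0.0, -0.001]
ft_force: [1.2, -0.3, -0.1]
grip_width: 0.0359
grip_force: 20.0
time: 71.6
position: [0.4139, -0.2515, 0.0872]
tool_rot: [0.709, 0.706, -0.0, -0.0]
ft_force: [0.5, -0.2, -0.7]
grip_width: 0.0361
grip_force: 20.0
t 71.6 p [ 0.4139 -0.2515  0.0872] psi -0.3 tilt 0.03 q [-0.78  0.59  1.91 -0.    0.65 -0.77] F [ 0.5 -0.2 -0.7] w 0.0361 20.0
.415,-.254,.027,0 turn -0.3 shift [-2.5  1.1 60.2]
time: 72.22
position: [0.4142, -0.2518, 0.0275]
tool_rot: [0.709, 0.705, 0.0, 0.0]
ft_force: [-0.4, -0.9, -0.0]
grip_width: 0.0357
grip_force: 20.0
time: 72.85
position: [0.4131, -0.2509, 0.0465]
tool_rot: [0.709, 0.705, -0.0, -0.002]
ft_force: [0.6, -1.3, 0.4]
grip_width: 0.0475
grip_force: 0.0
time: 73.47
position: [0.4158, -0.1111, 0.1993]
tool_rot: [0.709, 0.705, 0.001, 0.003]
ft_force: [0.4, 0.4, -1.2]
grip_width: 0.0692
grip_force: 0.0
time: 74.1
position: [0.4147, 0.0912, 0.1972]
tool_rot: [0.707, 0.707, -0.0, -0.0]
ft_force: [-0.1, 0.0, 0.3]
grip_width: 0.0694
grip_force: 0.0
```

View pics/g11.png

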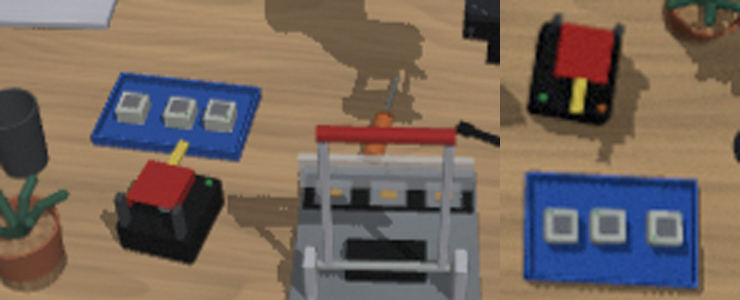

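All three nodes stand inside the tray, the guard is shut, the press is up and the arm is clear.

```bash
python3 -c "
from rig import hand_in
print(hand_in())"
```

```text
the job is handed in; nothing more can be done
None
```

I did every step and handed the job in at about 74 s of the 210 s; the hand-in returned no verdict. The last pictures show all three nodes upright in the blue tray, guard shut, press up and the other desk items I could see in place, with the toggle seen on before the guard was closed over it.

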